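Stack, gauge and sign off a batch of printed cover plates

TASK

First throw the red failed print off the stacking fixture into the blue scrap bin, then stack all the white cover plates squarely into one flush pile inside the fixture's orange outline, every plate's hole over the fixture's hole. Then check the batch by pushing the gauge pin down through the pile's holes until its tip is fully home in the fixture and leave it standing there, and last turn the dial's pointer to the green mark. Leave everything else on the bench where it is.

Things in the scene. Friction and masses are not known exactly. Their poses are not given: they have to be found in the camera images.
- sheet: dark textured steel build sheet of a 3D printer, 300 x 380 x 4 mm, fixed, lying on the bench; the white cover plates lie on it. Origin at the centre of its underside
- fixture: fixed grey stacking fixture, block 160 (x) x 130 (y) x 30 mm with a flat top; an orange outline 112 (x) x 102 (y) mm (inner edge) centred on its top shows where the pile goes. Origin at the centre of its underside; its x axis runs along the outline towards the hole end
- fixture_seat (a point): centre of the orange outline, on the fixture's top face (30 mm above the bench)
- fixture_hole (a point): mouth of the fixture's 12 x 12 mm square gauge hole, framed in orange, on the top face 35 mm along the fixture's x axis from the centre of the outline; 26 mm deep, closed at the bottom (bottom is 4 mm above the bench)
- reject: loose failed print: plain red slab 90 (x) x 50 (y) x 14 mm without a hole, 60 g, lying on the fixture at the start. Origin at the centre of its underside
- bin: fixed open blue scrap bin, 150 (x) x 135 (y) x 55 mm outside, walls 4 mm. Origin at the centre of its underside
- stand: fixed black block 60 x 60 x 50 mm with a 11 mm square hole 40 mm deep in which the gauge pin stands. Origin at the centre of its underside
- pin: loose gauge pin, standing upright in the stand at the start: steel shaft 8 mm in diameter, 105 mm long with a tapered tip, and above it a green round grip 22 mm in diameter, 40 mm long (105 to 145 mm above the tip). 60 g. Origin at the tip; its z axis points from the tip to the grip
- dial: fixed white batch dial box 100 x 100 x 35 mm with a red mark on the -x side and a green mark on the +y side of its top. Origin at the centre of its underside
- knob_grip (a point): on the axis of the dial's black knob, at the height to grip (59 mm above the bench). The grip is a bar 52 mm long, 14 mm wide, rising 8 to 36 mm over the box top; a white line marks its pointer end
- knob (a joint): angle of the knob, rad: at 0 the pointer end faces the red mark (dial's -x), it grows clockwise seen from above, at 1.57 the pointer faces the green mark (dial's +y). Stops at -0.2 and 2.6
- plate1: loose white cover plate 110 (x) x 100 (y) x 12 mm, 100 g, may be absent. A finger recess 54 mm long, 24 mm deep in the middle of both long sides leaves a waist 52 mm wide (y) to grip at the centre. 15 x 15 mm through hole, framed in orange, 35 mm from the centre along +x. Starts flat on the build sheet. Origin at the centre of its underside
- plate2: loose white cover plate 110 (x) x 100 (y) x 12 mm, 100 g, may be absent. A finger recess 54 mm long, 24 mm deep in the middle of both long sides leaves a waist 52 mm wide (y) to grip at the centre. 15 x 15 mm through hole, framed in orange, 35 mm from the centre along +x. Starts flat on the build sheet. Origin at the centre of its underside
- plate3: loose white cover plate 110 (x) x 100 (y) x 12 mm, 100 g, may be absent. A finger recess 54 mm long, 24 mm deep in the middle of both long sides leaves a waist 52 mm wide (y) to grip at the centre. 15 x 15 mm through hole, framed in orange, 35 mm from the centre along +x. Starts flat on the build sheet. Origin at the centre of its underside
- plate4: loose white cover plate 110 (x) x 100 (y) x 12 mm, 100 g, may be absent. A finger recess 54 mm long, 24 mm deep in the middle of both long sides leaves a waist 52 mm wide (y) to grip at the centre. 15 x 15 mm through hole, framed in orange, 35 mm from the centre along +x. Starts flat on the build sheet. Origin at the centre of its underside
- plate5: loose white cover plate 110 (x) x 100 (y) x 12 mm, 100 g, may be absent. A finger recess 54 mm long, 24 mm deep in the middle of both long sides leaves a waist 52 mm wide (y) to grip at the centre. 15 x 15 mm through hole, framed in orange, 35 mm from the centre along +x. Starts flat on the build sheet. Origin at the centre of its underside
- scraper: bystander, not to be disturbed: scraper 130 mm long, lying on the build sheet
- gluestick: bystander, not to be disturbed: yellow glue stick, 28 mm in diameter, 95 mm tall
- spool: bystander, not to be disturbed: orange filament spool lying flat, 190 mm in diameter, 60 mm tall
- cleaner: bystander, not to be disturbed: white cleaner bottle, 60 mm in diameter, 150 mm tall
- caliper: bystander, not to be disturbed: digital caliper, 190 mm long, flat
- keycup: bystander, not to be disturbed: grey cup, 70 mm wide, 80 mm tall
- bracket: bystander, not to be disturbed: white printed angle bracket, 120 mm long, 61 mm tall
Not all that is in view belongs to the job. Leave any black look-alike of the plate3 alone.

How it is judged:
By the outcome, as a careful person would: the job done as asked, in the order asked, and still so for the second after the job is handed in, with the robot touching nothing.
Of plate1, plate2, plate3, plate4, plate5 only 3 to 5 are there at a start; the rules pass over those that are not, and their reading is None.
At some moment in a run one of plate1, plate2, plate3, plate4, plate5, reject may be knocked a few centimetres aside while the robot is not near it.
It also fails if it takes over 210 s, if anything falls off the work surface, if the arm or the gripper's body presses on something with over 40 N, if the wrist force passes 120 N, or if a joint passes its speed limit or range.

ROBOT

A 6-joint arm with a two-finger parallel gripper is mounted at the origin on the work surface. World frame = base frame: x ahead of the robot, y to its left, z up, the work surface at z = 0. Lengths are in m, angles in rad, forces in N, time in s.
With the tool pointing down it reaches from about 0.4 to 0.925 m from the base axis. Payload 3.4 kg.
Tool frame: the origin (TCP) lies on the centre line of the jaws, within the pads' length; the fingertips stand 8 mm ahead of it and the grasp point (between the pads) lies 11 mm behind it; z points along the fingers, y is the line along which they close (so a half turn about z gives the same grasp; the last joint's range is limited). The gripper opens to 85 mm and grips with 20 to 120 N. Pads are 22 mm wide; open, the fingers measure 114 mm over their backs; the gripper's body (76 mm by 85 mm) begins 54 mm behind the grasp point. The pads swing forward as they close: fully open they stand 13 mm farther back than shut.
Start: joints at [1.266, 0.307, 1.506, -0, 1.328, -0.073], TCP at [0.132, 0.56, 0.203] pointing down, gripper open.
Joint ranges: [-3.12, 3.12], [-1.05, 2.28], [0.14, 2.33], [-1.42, 4.57], [0.1, 2.73], [-2.68, 2.68]. Speed limits (rad/s): [2.57, 2.57, 3.14, 3.14, 3.14, 3.14].

INTERFACE

Orientations are given as [roll, pitch, yaw] about the fixed x, y, z axes, in that order (R = Rz(yaw) Ry(pitch) Rx(roll)).
In Python, from bench import * gives the robot as it stands.
- The arm moves only by the shell command python3 -m pendant 'ROWS'. ROWS is a JSON object of lists of equal length, an entry for each row: "dp": the shift along the world's x, y, z in mm, a list of three; "delta_rot": the turn, a rotation vector about the world's x, y, z in rad, a list of three; "claw": the opening, from 0 (shut) to 1 (fully open). In form: {"dp": [[x, y, z], ...], "delta_rot": [[wx, wy, wz], ...], "claw": [claw, ...]}. A call has exactly 5 rows; each row is the pose to reach, as a shift and turn from the pose commanded when the call began; what a row does not reach only later rows make up. A row lasts 1/12 s, in which the tool goes at most 41.7 mm and 7.16 degrees, less where a joint would pass 70% of its speed; a pose out of reach is approached as far as the arm can. A call with a gripper value outside its range is refused whole. The fingers move at their own pace and stop on an object; the grip force is fixed at half the most. Time passes only in rows, so rows that repeat a pose let the fingers close, or fill a call up. It gives the time, the measured TCP pose, the force, the opening and the grip force at its end, in the units of the state.
- sense(): the state, without advancing time (a new reading comes with each control period).
- camera(name): name is "scene" or "top" or "wrist"; returns the picture (400x640x3 uint8, red, green, blue); there is no depth.
- camera_params(name): a dict with "mtx" (3x3 intrinsics, pixels), "position" and "attitude" of the camera in the world. Camera axes: x right, y up, looking along -z (the intrinsics and any distortion apply to the point x, -y, -z); pixel columns grow to the right and rows downward; lengths in m; the calibration is good to about 2 mm. A picture is of the moment at which its call begins: read the wrist's pose just before it. camera_params takes no time and is no camera call; for the wrist camera it gives the pose at the moment of the call.
- hand_in(): hands the job in; it is judged then, once.
The state is a dict: "clock": time; "qpos": joint angles; "qvel": joint speeds; "joint_torque": joint torques, N m; "position": TCP position; "ee_rot": TCP orientation; "ft_force": force on the tool from outside, world axes, zero at the start; "torque": the same for the moment, N m; "finger_gap": opening from 0.0 (shut) to 1.0 (fully open); "gripper_force": force on a finger pad.
Only numpy, scipy, OpenCV 4.12 (cv2) and the standard library are available. Lean on these libraries where they do the work, as an engineer would, in place of code of your own. Each camera call takes 0.05 s, during which the arm holds its last target. There are 200 camera calls.

## Working session

There is one attempt and no reset: what is moved stays moved. The work goes in short steps, Python scripts to look and compute and a shell command to move; the robot and the scene stay as the last step left them, time stands still between calls to the robot, and variables do not carry over. Pictures are saved under pics/ and viewed, at most 14 in all, crops included, and the job is handed in when it is done.

```bash
ls; mkdir -p pics
python3 - <<'E'
from bench import *
import cv2,numpy as np
np.set_printoptions(precision=4,suppress=True)
for n in ["top","scene"]:
    im=camera(n); cv2.imwrite(f"pics/{n}0.png",im[:,:,::-1]); p=camera_params(n); print(n,p)
s=sense(); print(s)
E
```

```text
pics
top {'mtx': array([[491.0925,   0.    , 309.2638],
       [  0.    , 491.0925, 184.1336],
       [  0.    ,   0.    ,   1.    ]]), 'position': array([0.331 , 0.0495, 1.4337]), 'attitude': array([ 0.1365,  0.0264, -1.5754])}
scene {'mtx': array([[487.5054,   0.    , 316.6801],
       [  0.    , 487.5054, 207.5671],
       [  0.    ,   0.    ,   1.    ]]), 'position': array([1.3024, 0.3797, 1.1521]), 'attitude': array([ 0.6589, -0.0107,  1.9806])}
{'clock': 0.1, 'qpos': array([ 1.2655,  0.3075,  1.5075, -0.    ,  1.3284, -0.0735]), 'qvel': array([ 0.0005, -0.0013, -0.0035, -0.0007, -0.0003, -0.0008]), 'joint_torque': array([  0.0012, -45.8529, -25.2608,  -0.0002,   0.0056,   0.    ]), 'position': array([0.1319, 0.559 , 0.2021]), 'ee_rot': array([-3.1397, -0.0001,  2.9098]), 'ft_force': array([ 0.6289, -0.5101, -0.5015]), 'torque': array([-0.0141,  0.0343,  0.0478]), 'gripper_force': 0.0, 'finger_gap': 1.0024209292093536}
```

View pics/top0.png

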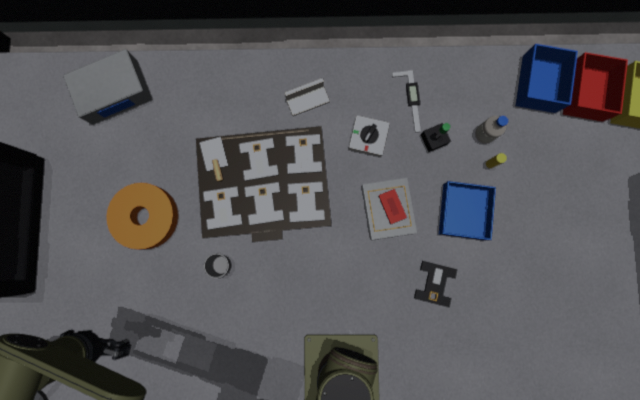

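View pics/scene0.png

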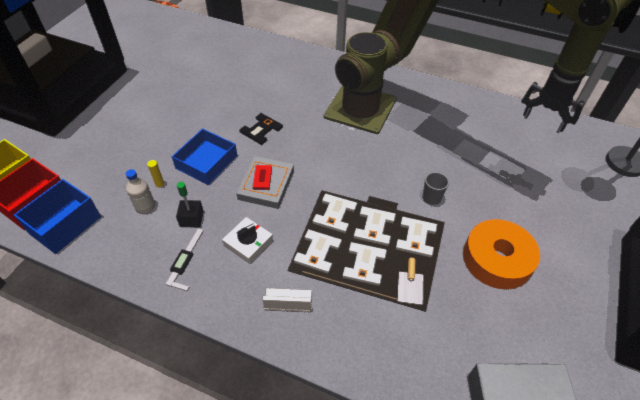

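The top view shows five white plates on the sheet, at about (258,159), (304,155), (223,207), (264,204) and (306,202). The fixture with the red slab is at (390,208), the bin at (467,211), the dial at (369,135), and the stand and pin at (437,138). The black look-alike is at (435,284). The scene view shows the same layout.

```bash
cat > h.py <<'E'
from bench import *
import cv2,numpy as np
from scipy.spatial.transform import Rotation as R
np.set_printoptions(precision=4,suppress=True)
def snap(n,save=None):
    p=camera_params(n); im=camera(n)
    if save: cv2.imwrite(f"pics/{save}.png",im[:,:,::-1])
    return im,p
def plane(p,uv,z):
    uv=np.atleast_2d(np.asarray(uv,float)); K=p["mtx"]
    d=np.c_[(uv[:,0]-K[0,2])/K[0,0],-(uv[:,1]-K[1,2])/K[1,1],-np.ones(len(uv))]
    d=d@R.from_euler("xyz",p["attitude"]).as_matrix().T
    o=np.asarray(p["position"]); return o+d*((z-o[2])/d[:,2])[:,None]
def proj(p,P):
    q=(np.atleast_2d(P)-p["position"])@R.from_euler("xyz",p["attitude"]).as_matrix(); K=p["mtx"]
    return np.c_[K[0,2]+K[0,0]*q[:,0]/-q[:,2],K[1,2]-K[1,1]*q[:,1]/-q[:,2]]
def hsv(im): return cv2.cvtColor(im,cv2.COLOR_RGB2HSV)
RNG=dict(red=[(0,150,90),(6,255,255)],orange=[(7,110,60),(22,255,255)],blue=[(105,140,50),(125,255,255)],
 green=[(50,100,40),(85,255,255)],white=[(0,0,135),(180,60,255)])
def mask(im,c): return cv2.inRange(hsv(im),*[np.array(a) for a in RNG[c]])
def blobs(m,amin=20,amax=1e9):
    cs=cv2.findContours(m,cv2.RETR_EXTERNAL,cv2.CHAIN_APPROX_NONE)[0]
    return [c for c in cs if amin<=cv2.contourArea(c)<=amax]
def cen(c):
    m=cv2.moments(c); return np.array([m["m10"],m["m01"]])/m["m00"]
def rect(p,c,z):
    "contour onto plane z -> centre, sizes, angle of long side (deg)"
    w=plane(p,c.reshape(-1,2),z)[:,:2].astype(np.float32)*1000
    (x,y),(a,b),t=cv2.minAreaRect(w)
    if a<b: a,b,t=b,a,t+90
    return np.array([x,y])/1000,np.array([a,b]),(t+90)%180-90
E
python3 - <<'E'
from h import *
im,p=snap("top")
for c,z,am in [("white",.016,300),("orange",.016,3),("red",.044,20),("blue",.055,100),("green",.145,5)]:
    for k in blobs(mask(im,c),am,6000):
        w=plane(p,cen(k),z)[0]; u=cen(k)
        if 190<u[0]<520 and 60<u[1]<320: print(c,u.round(1),cv2.contourArea(k),w[:2],*rect(p,k,z)[1:])
print(proj(p,[0,0,0]))
c=np.vstack([im[90:260,185:345],im[90:260,340:500]])
cv2.imwrite("pics/c1.png",cv2.resize(np.hstack([im[100:240,190:335],im[100:240,340:485]])[:,:,::-1],None,fx=2.7,fy=2.7,interpolation=cv2.INTER_CUBIC))
im,p=snap("wrist","w0"); print(p)
E
```

```text
white [222.  207.5] 795.0 [0.4594 0.3403] [105.7686  96.5436] 8.224164009094238
white [305.8 201.5] 802.5 [0.4751 0.0965] [105.5096  96.2688] 3.1331162452697754
white [263.7 203.1] 794.5 [0.4714 0.219 ] [105.7444  96.7028] 8.158394813537598
white [258.3 158.7] 768.0 [0.6027 0.236 ] [106.2296  96.7014] 9.294082641601562
white [212.9 152.2] 470.0 [0.6235 0.3709] [84.7991 60.2887] 14.857097625732422
white [303.3 153.5] 761.0 [0.6171 0.1032] [107.054   95.0064] 2.167942523956299
white [369.8 134.7] 610.5 [ 0.6714 -0.0928] [98.0833 96.9743] 76.39215087890625
white [308.  100.5] 501.5 [0.7778 0.0888] [115.5845  44.0188] -68.98432540893555
orange [433.1 295.7] 59.0 [ 0.2068 -0.2603] [24.2743 23.7593] 71.5182113647461
red [392.  206.2] 453.0 [ 0.4572 -0.1484] [85.3218 46.1197] 21.774349212646484
blue [468.3 210.5] 2516.5 [ 0.4426 -0.3585] [150.1858 134.9622] -7.830345153808594
green [445.5 126.7] 39.0 [ 0.6601 -0.2821] [19.3719 18.9142] -47.464385986328125
[[341.0685 370.9363]]
{'mtx': array([[327.599 ,   0.    , 316.4029],
       [  0.    , 327.599 , 199.9566],
       [  0.    ,   0.    ,   1.    ]]), 'position': array([0.0542, 0.5763, 0.3738]), 'attitude': array([-0.315 ,  0.0016,  1.3383])}
```

View pics/c1.png

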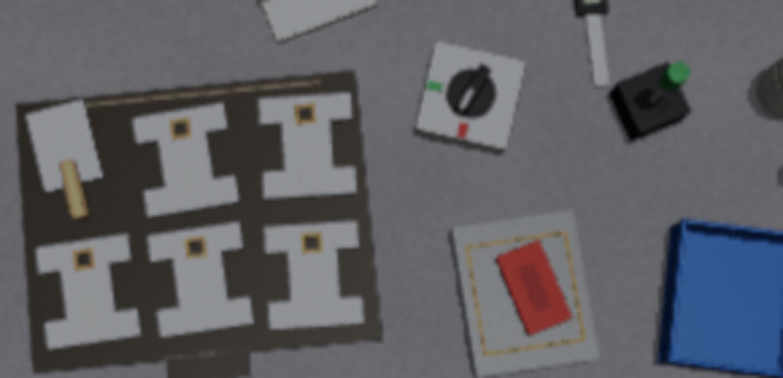

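The crop shows all the plate holes towards +x, with the plates yawed about 2–9°. The red slab is at crop (535,287), and the dial's green mark is on its left, +y, side. The knob pointer needs a closer look later. Next I move over the reject, going around the base.

```bash
python3 -m pendant '{"dp":[[150,-130,30],[150,-130,30],[150,-130,30],[150,-130,30],[150,-130,30]],"delta_rot":[[0,0,-0.62],[0,0,-0.62],[0,0,-0.62],[0,0,-0.62],[0,0,-0.62]],"claw":[1,1,1,1,1]}'
python3 -m pendant '{"dp":[[150,-130,30],[150,-130,30],[150,-130,30],[150,-130,30],[150,-130,30]],"delta_rot":[[0,0,-0.62],[0,0,-0.62],[0,0,-0.62],[0,0,-0.62],[0,0,-0.62]],"claw":[1,1,1,1,1]}'
python3 -m pendant '{"dp":[[10,-200,0],[10,-200,0],[10,-200,0],[10,-200,0],[10,-200,0]],"delta_rot":[[0,0,-0.62],[0,0,-0.62],[0,0,-0.62],[0,0,-0.62],[0,0,-0.62]],"claw":[1,1,1,1,1]}'
python3 -m pendant '{"dp":[[10,-200,0],[10,-200,0],[10,-200,0],[10,-200,0],[10,-200,0]],"delta_rot":[[0,0,-0.6],[0,0,-0.6],[0,0,-0.6],[0,0,-0.6],[0,0,-0.6]],"claw":[1,1,1,1,1]}'
python3 -m pendant '{"dp":[[0,-48,0],[0,-48,0],[0,-48,0],[0,-48,0],[0,-48,0]],"delta_rot":[[0,0,-0.07],[0,0,-0.07],[0,0,-0.07],[0,0,-0.07],[0,0,-0.07]],"claw":[1,1,1,1,1]}'
python3 - <<'E'
from h import *
im,p=snap("wrist","w1")
for k in blobs(mask(im,"red"),500): print("red",cen(k),*rect(p,k,.044))
s=sense();print(s["position"],s["ee_rot"],p["position"],p["attitude"])
E
```

```text
clock: 0.62
position: [0.2836, 0.4277, 0.2332]
ee_rot: [3.142, 0.001, 2.284]
ft_force: [0.7, 0.1, -0.9]
finger_gap: 1.0
gripper_force: 0.0
clock: 1.03
position: [0.434, 0.2975, 0.2634]
ee_rot: [3.141, 0.0, 1.663]
ft_force: [0.5, 1.3, 0.3]
finger_gap: 0.999
gripper_force: 0.0
clock: 1.45
position: [0.4415, 0.0969, 0.2628]
ee_rot: [3.141, 0.001, 1.043]
ft_force: [0.5, -0.5, 1.3]
finger_gap: 1.0
gripper_force: 0.0
clock: 1.87
position: [0.4517, -0.1032, 0.263]
ee_rot: [3.141, 0.0, 0.443]
ft_force: [0.3, 0.6, -0.2]
finger_gap: 0.999
gripper_force: 0.0
clock: 2.28
position: [0.4518, -0.1471, 0.2627]
ee_rot: [-3.14, 0.0, 0.381]
ft_force: [-0.1, -1.4, 0.0]
finger_gap: 1.002
gripper_force: 0.0
red [321.9117 154.6823] [ 0.4605 -0.1518] [87.7129 48.5337] 21.00663185119629
[ 0.4519 -0.1469  0.2628] [-3.1407  0.      0.3818] [ 0.5255 -0.119   0.4343] [-0.3163  0.0016 -1.1905]
```

View pics/w1.png

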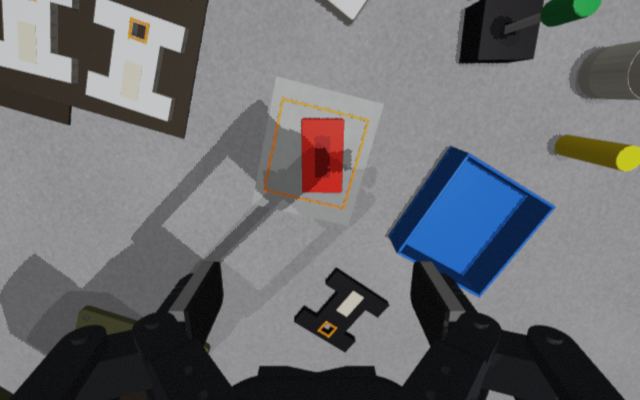

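The wrist view shows the reject on the fixture at about (322,155), under the gripper. The black look-alike at (340,312) and the bin are clear of it. Now I grasp it.

```bash
python3 -m pendant '{"dp":[[7,-3,-40],[7,-3,-80],[7,-3,-120],[7,-3,-160],[7,-3,-190]],"delta_rot":[[0,0,-0.01],[0,0,-0.01],[0,0,-0.01],[0,0,-0.01],[0,0,-0.01]],"claw":[0.8,0.8,0.8,0.8,0.8]}'
python3 -m pendant '{"dp":[[0,0,-15],[0,0,-25],[0,0,-33],[0,0,-33],[0,0,-33]],"delta_rot":[[0,0,0],[0,0,0],[0,0,0],[0,0,0],[0,0,0]],"claw":[0.8,0.8,0.8,0.6,0.5]}'
python3 -m pendant '{"dp":[[0,0,0],[0,0,0],[0,0,0],[0,0,0],[0,0,0]],"delta_rot":[[0,0,0],[0,0,0],[0,0,0],[0,0,0],[0,0,0]],"claw":[0.4,0.4,0.4,0.4,0.4]}'
python3 -m pendant '{"dp":[[0,0,20],[0,0,50],[0,0,90],[0,0,120],[0,0,120]],"delta_rot":[[0,0,0],[0,0,0],[0,0,0],[0,0,0],[0,0,0]],"claw":[0.4,0.4,0.4,0.4,0.4]}'
```

```text
clock: 2.75
position: [0.4579, -0.1488, 0.0706]
ee_rot: [-3.14, 0.001, 0.373]
ft_force: [0.2, 0.2, -0.8]
finger_gap: 0.802
gripper_force: 0.0
clock: 3.17
position: [0.4594, -0.1505, 0.0401]
ee_rot: [-3.141, -0.0, 0.372]
ft_force: [-0.0, -0.4, -0.6]
finger_gap: 0.53
gripper_force: 0.0
clock: 3.58
position: [0.4594, -0.1516, 0.0404]
ee_rot: [3.141, -0.001, 0.37]
ft_force: [0.1, -0.1, 0.7]
finger_gap: 0.401
gripper_force: 0.0
clock: 4.0
position: [0.4635, -0.1534, 0.1662]
ee_rot: [3.133, -0.009, 0.37]
ft_force: [0.7, -1.0, 0.8]
finger_gap: 0.399
gripper_force: 0.0
```

Run:
```python
from h import *
im,p=snap("wrist","w2")
for k in blobs(mask(im,"red"),500): print("red",cen(k),*rect(p,k,.044))
im,p=snap("top")
for k in blobs(mask(im,"red"),30): print("red",cen(k),*rect(p,k,.044))
```

```text
red [310.8852 182.8248] [ 0.4606 -0.1513] [89.3489 48.9906] 21.1875057220459
red [386.5392 195.1373] [ 0.489  -0.1361] [46.0381 17.88  ] -68.59439849853516
red [602.5202  82.8687] [ 0.8118 -0.7648] [164.4366 125.3254] -11.445396423339844
```

View pics/w2.png

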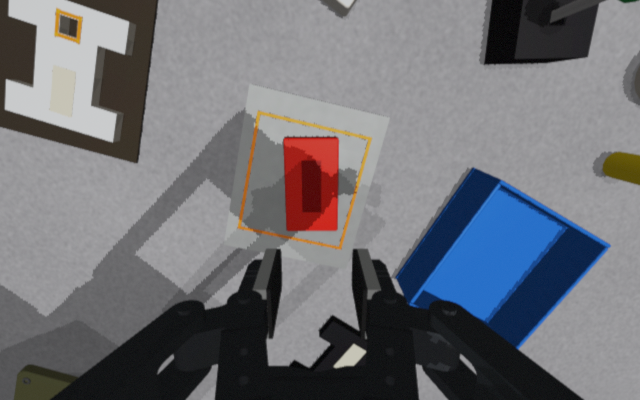

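The slab hasn't moved at (311,183), so the fingers passed just over it. I go lower in small steps and check the gap each time.

```bash
python3 -m pendant '{"dp":[[0,0,-40],[0,0,-80],[0,0,-110],[0,0,-123],[0,0,-127]],"delta_rot":[[0,0,0],[0,0,0],[0,0,0],[0,0,0],[0,0,0]],"claw":[0.75,0.75,0.75,0.75,0.75]}'
python3 -m pendant '{"dp":[[0,0,0],[0,0,0],[0,0,0],[0,0,0],[0,0,0]],"delta_rot":[[0,0,0],[0,0,0],[0,0,0],[0,0,0],[0,0,0]],"claw":[0.65,0.5,0.45,0.45,0.45]}'
python3 -m pendant '{"dp":[[0,0,0],[0,0,0],[0,0,0],[0,0,0],[0,0,0]],"delta_rot":[[0,0,0],[0,0,0],[0,0,0],[0,0,0],[0,0,0]],"claw":[0.45,0.45,0.45,0.45,0.45]}'
```

```text
clock: 4.52
position: [0.4548, -0.1496, 0.0287]
ee_rot: [-3.135, 0.007, 0.37]
ft_force: [-1.8, -0.6, 0.1]
finger_gap: 0.75
gripper_force: 0.0
clock: 4.93
position: [0.4601, -0.1518, 0.034]
ee_rot: [3.14, -0.002, 0.37]
ft_force: [-0.5, 0.1, -0.8]
finger_gap: 0.452
gripper_force: 0.0
clock: 5.35
position: [0.4591, -0.1514, 0.033]
ee_rot: [3.142, -0.0, 0.37]
ft_force: [-0.7, -0.1, -0.0]
finger_gap: 0.451
gripper_force: 0.0
```

Run:
```python
from h import *
im,p=snap("scene"); u=proj(p,[.459,-.151,.03])[0].astype(int); print(u)
for P in ([.459,-.151,.025],[.459,-.151,.044],[.459-.019*.36,-.151+.019*.93,.025],[.459+.019*.36,-.151-.019*.93,.025]): print(proj(p,P))
c=im[u[1]-60:u[1]+40,u[0]-75:u[0]+75]; cv2.imwrite("pics/s3.png",cv2.resize(c[:,:,::-1],None,fx=5,fy=5,interpolation=cv2.INTER_CUBIC))
```

```text
[263 177]
[[263.5018 178.2342]]
[[263.0287 174.0991]]
[[269.674  178.4666]]
[[257.3322 178.0019]]
```

View pics/s3.png

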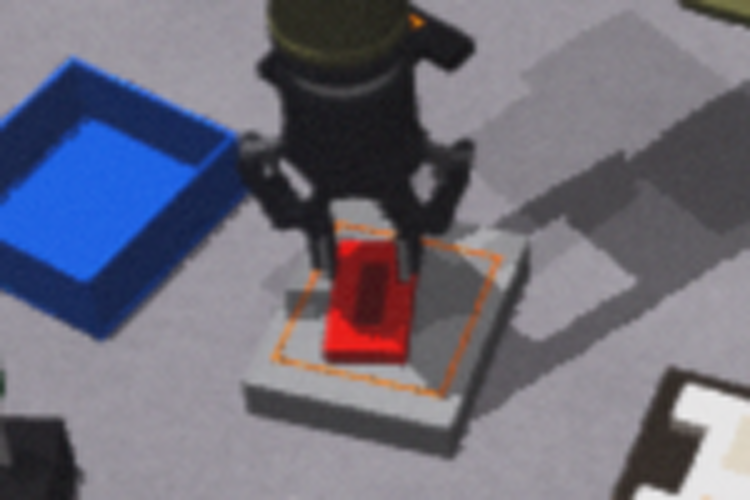

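The scene crop shows the fingertips at about (325,275) and (405,280), right at the slab's sides. The opening scale isn't linear, so I simply need to close further.

```bash
python3 -m pendant '{"dp":[[0,0,2],[0,0,4],[0,0,5],[0,0,5],[0,0,5]],"delta_rot":[[0,0,0],[0,0,0],[0,0,0],[0,0,0],[0,0,0]],"claw":[0.2,0,0,0,0]}'
python3 -m pendant '{"dp":[[0,0,10],[0,0,30],[0,0,60],[0,0,100],[0,0,140]],"delta_rot":[[0,0,0],[0,0,0],[0,0,0],[0,0,0],[0,0,0]],"claw":[0,0,0,0,0]}'
python3 - <<'E'
from h import *
im,p=snap("wrist","w4");print(sense()["finger_gap"],sense()["gripper_force"])
for k in blobs(mask(im,"red"),500): print("red",cen(k),*rect(p,k,.170))
E
```

```text
clock: 5.82
position: [0.4592, -0.1514, 0.038]
ee_rot: [3.141, -0.0, 0.37]
ft_force: [-0.1, -0.8, -0.1]
finger_gap: -0.004
gripper_force: 0.0
clock: 6.23
position: [0.4579, -0.1509, 0.1786]
ee_rot: [-3.139, 0.002, 0.37]
ft_force: [0.3, -0.8, -0.1]
finger_gap: -0.003
gripper_force: 0.0
-0.0005689478097565738 0.0
red [317.2761 174.2126] [ 0.4898 -0.1401] [52.2709 29.0546] 21.201242446899414
```

Run:
```python
from h import *
s=sense(); P=s["position"]; print(P,s["ee_rot"])
out=[]
for n in ["scene","top","wrist"]:
    im,p=snap(n); T=proj(p,[P,P-[0,0,.008]]); u=T[1].round().astype(int); print(n,T.ravel())
    h=30 if n!="wrist" else 100
    u=np.clip(u,h,[640-h,400-h]); print("crop origin",u-h,"scale",250/(2*h))
    c=im[u[1]-h:u[1]+h,u[0]-h:u[0]+h].copy()
    out.append(cv2.resize(c,(250,250),interpolation=cv2.INTER_CUBIC))
cv2.imwrite("pics/tips.png",np.hstack(out)[:,:,::-1])
```

```text
[ 0.4635 -0.1532  0.187 ] [ 3.1327 -0.0091  0.37  ]
scene [257.6932 140.8742 257.9351 142.9261]
crop origin [228 113] scale 4.166666666666667
top [401.7666 198.5554 401.2656 198.8899]
crop origin [371 169] scale 4.166666666666667
wrist [316.7603 239.7848 316.666  233.9681]
crop origin [217 134] scale 1.25
```

View pics/tips.png

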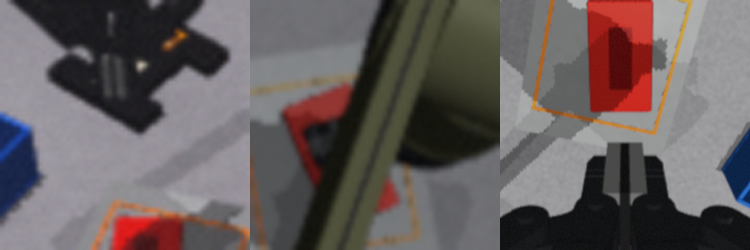

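The wrist and scene crops show the shut tips at wrist pixel (317,248) and scene pixel (255.6,136). That puts them roughly 20 mm higher than the reported TCP suggests, so I grasp lower, approaching gently.

```bash
python3 -m pendant '{"dp":[[0,0,-40],[0,0,-80],[0,0,-115],[0,0,-135],[0,0,-140]],"delta_rot":[[0,0,0],[0,0,0],[0,0,0],[0,0,0],[0,0,0]],"claw":[0.75,0.75,0.75,0.75,0.75]}'
python3 -m pendant '{"dp":[[0,0,-4],[0,0,-8],[0,0,-11],[0,0,-13],[0,0,-13]],"delta_rot":[[0,0,0],[0,0,0],[0,0,0],[0,0,0],[0,0,0]],"claw":[0.75,0.75,0.75,0.75,0.75]}'
python3 -m pendant '{"dp":[[0,0,0],[0,0,0],[0,0,0],[0,0,0],[0,0,0]],"delta_rot":[[0,0,0],[0,0,0],[0,0,0],[0,0,0],[0,0,0]],"claw":[0.5,0.3,0.3,0.3,0.3]}'
```

```text
clock: 6.85
position: [0.4539, -0.1492, 0.0328]
ee_rot: [-3.133, 0.009, 0.37]
ft_force: [-0.9, 1.4, 0.5]
finger_gap: 0.714
gripper_force: 0.0
clock: 7.27
position: [0.4597, -0.1516, 0.0255]
ee_rot: [3.14, -0.001, 0.37]
ft_force: [0.1, -0.3, 0.5]
finger_gap: 0.749
gripper_force: 0.0
clock: 7.68
position: [0.4592, -0.1514, 0.0251]
ee_rot: [3.141, -0.0, 0.37]
ft_force: [-0.2, 0.7, -0.1]
finger_gap: 0.296
gripper_force: 0.0
```

```bash
python3 -m pendant '{"dp":[[0,0,0],[0,0,0],[0,0,-3],[0,0,-6],[0,0,-9]],"delta_rot":[[0,0,0],[0,0,0],[0,0,0],[0,0,0],[0,0,0]],"claw":[0.75,0.75,0.75,0.75,0.75]}'
python3 -m pendant '{"dp":[[0,0,0],[0,0,0],[0,0,0],[0,0,0],[0,0,0]],"delta_rot":[[0,0,0],[0,0,0],[0,0,0],[0,0,0],[0,0,0]],"claw":[0.5,0.3,0.3,0.3,0.3]}'
python3 - <<'E'
from h import *
im,p=snap("scene"); u=np.array([263,170])
a=cv2.resize(im[u[1]-40:u[1]+40,u[0]-50:u[0]+50],None,fx=4,fy=4,interpolation=cv2.INTER_CUBIC)
im,p=snap("wrist"); b=cv2.resize(im,(512,320))[:,80:432]
cv2.imwrite("pics/s5.png",np.hstack([a,b])[:,:,::-1]); print(sense()["position"])
E
```

```text
clock: 8.1
position: [0.4591, -0.1514, 0.0156]
ee_rot: [-3.141, 0.0, 0.37]
ft_force: [-0.4, -0.4, -0.0]
finger_gap: 0.748
gripper_force: 0.0
clock: 8.52
position: [0.4592, -0.1514, 0.016]
ee_rot: [3.141, -0.0, 0.37]
ft_force: [-0.3, -0.2, 0.4]
finger_gap: 0.304
gripper_force: 0.0
[ 0.4592 -0.1514  0.016 ]
```

View pics/s5.png

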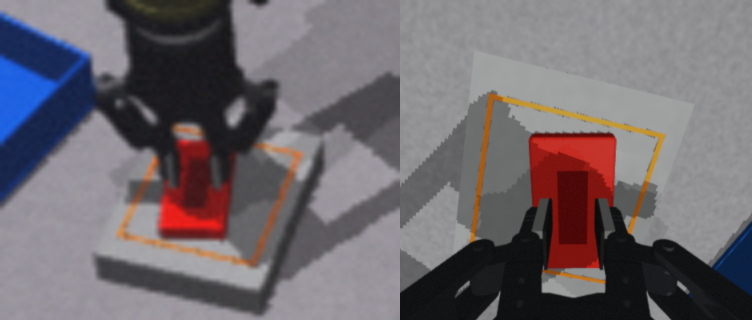

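The fingers are still above the slab: in the wrist view the tips sit over red, and the tips are at about (256,177) and (269,176) in the scene. The tips therefore stand well behind the reported TCP. I open and keep descending in small steps.

```bash
python3 -m pendant '{"dp":[[0,0,0],[0,0,0],[0,0,-2],[0,0,-4],[0,0,-6]],"delta_rot":[[0,0,0],[0,0,0],[0,0,0],[0,0,0],[0,0,0]],"claw":[0.75,0.75,0.75,0.75,0.75]}'
python3 -m pendant '{"dp":[[0,0,0],[0,0,0],[0,0,0],[0,0,0],[0,0,0]],"delta_rot":[[0,0,0],[0,0,0],[0,0,0],[0,0,0],[0,0,0]],"claw":[0.5,0.3,0.3,0.3,0.3]}'
python3 - <<'E'
from h import *
a=sense(); print(a["position"],a["qpos"],a["finger_gap"])
E
```

```text
clock: 9.03
position: [0.4591, -0.1514, 0.0097]
ee_rot: [-3.142, -0.0, 0.37]
ft_force: [0.0, 0.3, -0.4]
finger_gap: 0.747
gripper_force: 0.0
clock: 9.45
position: [0.4588, -0.1512, 0.0101]
ee_rot: [-3.141, 0.0, 0.37]
ft_force: [-2.0, -0.1, 5.3]
finger_gap: 0.55
gripper_force: 61.0
[ 0.4588 -0.1512  0.0101] [-0.4059  0.422   1.9362 -0.      0.7839  0.7951] 0.5503430320155935
```

Gripped at a gap of 0.55 with 61 N. I regrip 4 mm deeper for a secure hold, then lift.

```bash
python3 -m pendant '{"dp":[[0,0,0],[0,0,0],[0,0,-2],[0,0,-4],[0,0,-4]],"delta_rot":[[0,0,0],[0,0,0],[0,0,0],[0,0,0],[0,0,0]],"claw":[0.75,0.75,0.75,0.7,0.7]}'
python3 -m pendant '{"dp":[[0,0,0],[0,0,0],[0,0,0],[0,0,0],[0,0,0]],"delta_rot":[[0,0,0],[0,0,0],[0,0,0],[0,0,0],[0,0,0]],"claw":[0.4,0.2,0.2,0.2,0.2]}'
python3 -m pendant '{"dp":[[0,0,5],[0,0,20],[0,0,50],[0,0,85],[0,0,100]],"delta_rot":[[0,0,0],[0,0,0],[0,0,0],[0,0,0],[0,0,0]],"claw":[0.2,0.2,0.2,0.2,0.2]}'
```

```text
clock: 9.87
position: [0.4588, -0.1513, 0.0054]
ee_rot: [-3.141, 0.001, 0.37]
ft_force: [-0.2, 0.8, 0.3]
finger_gap: 0.7
gripper_force: 0.0
clock: 10.28
position: [0.4591, -0.1514, 0.0061]
ee_rot: [3.142, -0.0, 0.37]
ft_force: [-1.8, -0.6, 4.8]
finger_gap: 0.56
gripper_force: 62.1
clock: 10.7
position: [0.461, -0.1521, 0.1093]
ee_rot: [3.138, -0.003, 0.37]
ft_force: [0.6, -0.3, -0.5]
finger_gap: 0.565
gripper_force: 62.1
```

```bash
python3 -m pendant '{"dp":[[-4,-40,0],[-8,-80,0],[-12,-120,0],[-15,-160,0],[-15,-195,0]],"delta_rot":[[0,0,-0.12],[0,0,-0.2],[0,0,-0.3],[0,0,-0.4],[0,0,-0.5]],"claw":[0.2,0.2,0.2,0.2,0.2]}'
python3 -m pendant '{"dp":[[0,-6,-10],[0,-12,-40],[0,-12,-70],[0,-12,-85],[0,-12,-85]],"delta_rot":[[0,0,0],[0,0,0],[0,0,0],[0,0,0],[0,0,0]],"claw":[0.2,0.2,0.2,0.2,0.2]}'
python3 -m pendant '{"dp":[[0,0,0],[0,0,0],[0,0,0],[0,0,0],[0,0,0]],"delta_rot":[[0,0,0],[0,0,0],[0,0,0],[0,0,0],[0,0,0]],"claw":[0.75,0.75,0.75,0.75,0.75]}'
python3 -m pendant '{"dp":[[0,0,30],[0,0,70],[0,0,110],[0,0,150],[0,0,180]],"delta_rot":[[0,0,0],[0,0,0],[0,0,0],[0,0,0],[0,0,0]],"claw":[0.75,0.75,0.75,0.75,0.75]}'
python3 -m pendant '{"dp":[[0,40,0],[0,80,0],[0,120,0],[0,160,0],[0,200,0]],"delta_rot":[[0,0,0],[0,0,0],[0,0,0],[0,0,0],[0,0,0]],"claw":[0.75,0.75,0.75,0.75,0.75]}'
python3 -m pendant '{"dp":[[0,40,0],[0,80,0],[0,120,0],[0,160,0],[0,200,0]],"delta_rot":[[0,0,0.12],[0,0,0.2],[0,0,0.23],[0,0,0.23],[0,0,0.23]],"claw":[0.75,0.75,0.75,0.75,0.75]}'
python3 - <<'E'
from h import *
im,p=snap("top","t6")
for k in blobs(mask(im,"red"),30): print("red",cen(k),*rect(p,k,.02))
print(plane(p,[400,210],.03))
m=mask(im,"orange")
for k in blobs(m,3,5000):
    u=cen(k)
    if 200<u[0]<420 and 120<u[1]<260: print("or",u,cv2.contourArea(k),plane(p,u,.03 if u[0]>355 else .016)[0],*rect(p,k,.03))
for k in blobs(mask(im,"white"),300):
    u=cen(k)
    if 195<u[0]<340 and 130<u[1]<240: print("white",u,plane(p,u,.016)[0],*rect(p,k,.016))
c=im[150:260,350:500]; cv2.imwrite("pics/t6c.png",cv2.resize(c[:,:,::-1],None,fx=5,fy=5,interpolation=cv2.INTER_CUBIC))
E
```

```text
clock: 11.12
position: [0.4434, -0.3486, 0.1061]
ee_rot: [3.141, -0.0, -0.135]
ft_force: [-0.1, 0.1, -0.5]
finger_gap: 0.559
gripper_force: 62.0
clock: 11.53
position: [0.4413, -0.3558, 0.017]
ee_rot: [-3.136, 0.007, -0.13]
ft_force: [0.1, 1.4, -0.6]
finger_gap: 0.558
gripper_force: 62.1
clock: 11.95
position: [0.445, -0.3589, 0.0223]
ee_rot: [3.14, -0.002, -0.13]
ft_force: [-0.0, -0.0, -0.3]
finger_gap: 0.75
gripper_force: 0.0
clock: 12.37
position: [0.445, -0.359, 0.2054]
ee_rot: [3.139, -0.004, -0.13]
ft_force: [1.0, -1.0, -0.3]
finger_gap: 0.75
gripper_force: 0.0
clock: 12.78
position: [0.4438, -0.1567, 0.2018]
ee_rot: [3.141, -0.002, -0.131]
ft_force: [0.6, 0.4, 0.9]
finger_gap: 0.749
gripper_force: 0.0
clock: 13.2
position: [0.4438, 0.0435, 0.2019]
ee_rot: [3.141, -0.002, 0.1]
ft_force: [1.3, -0.3, -0.6]
finger_gap: 0.749
gripper_force: 0.0
red [463.2494 211.4584] [ 0.4429 -0.3542] [83.2731 45.2939] -6.903404235839844
red [602.5245  82.8486] [ 0.8201 -0.7788] [167.2763 127.4899] -11.445426940917969
[[ 0.4474 -0.1727  0.03  ]]
white [222.1257 207.6786] [0.4589 0.3401 0.016 ] [0.4595 0.3401] [106.7077  97.8636] 8.372912406921387
white [263.8387 203.2394] [0.4709 0.2185 0.016 ] [0.4716 0.2187] [106.8912  97.8812] 8.132895469665527
white [258.4052 158.8486] [0.6023 0.2355 0.016 ] [0.6028 0.2356] [106.7708  97.7465] 9.217941284179688
white [213.1141 152.1718] [0.6237 0.3701 0.016 ] [0.6203 0.3691] [85.1769 62.0993] 15.184901237487793
white [303.417  146.6848] [0.6374 0.1028 0.016 ] [0.6318 0.104 ] [94.6438 80.9987] -89.91202183067799
```

View pics/t6c.png

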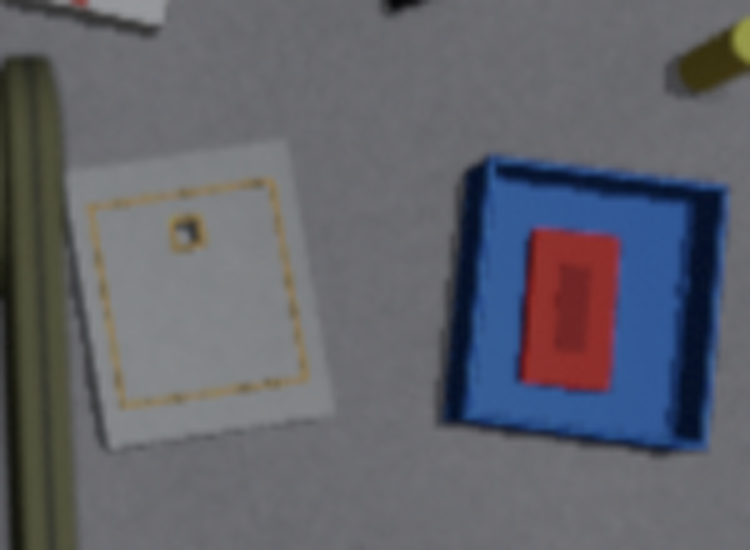

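The reject lies flat in the bin, at about (570,310) in the crop. The fixture is bare, with its hole at (187,232), which is the +x end. Now I measure the fixture precisely with the wrist camera, using the same view geometry I'll use for the plates.

```bash
cat >> h.py <<'E'
def meas(zf=.030,zp=.016,near=.12):
    im,p=snap("wrist"); s=sense(); T=s["position"]; print("TCP",T,"yaw",s["ee_rot"][2])
    o=mask(im,"orange")
    for k in blobs(o,60):
        for z in sorted({zf,zp}):
            c,sz,a=rect(p,k,z)
            if 15<sz[1]<30 or (90<sz[1]<125 and z==zf):print("orange z",z,c,sz,round(a,2),"px",cen(k).round(1))
    w=cv2.morphologyEx(mask(im,"white")|o,cv2.MORPH_CLOSE,np.ones((3,3)))
    for k in blobs(w,1500):
        c,sz,a=rect(p,k,zp)
        if abs(sz-[110,100]).max()<9: print("white z",zp,c,"cm",plane(p,cen(k),zp)[0][:2],sz,round(a,2))
    return im,p
E
python3 -m pendant '{"dp":[[0,-40,0],[0,-80,0],[0,-120,0],[0,-150,0],[0,-174,0]],"delta_rot":[[0,0,0.05],[0,0,0.05],[0,0,0.05],[0,0,0.05],[0,0,0.05]],"claw":[0.75,0.75,0.75,0.75,0.75]}'
python3 -m pendant '{"dp":[[0,0,0],[0,0,0],[0,0,0],[0,0,0],[0,0,0]],"delta_rot":[[0,0,0],[0,0,0],[0,0,0],[0,0,0],[0,0,0]],"claw":[0.75,0.75,0.75,0.75,0.75]}'
python3 - <<'E'
from h import *
im,p=meas(); cv2.imwrite("pics/w7.png",im[:,:,::-1])
E
```

```text
clock: 13.67
position: [0.4442, -0.1347, 0.2017]
ee_rot: [3.14, -0.001, 0.15]
ft_force: [-0.4, 0.4, 0.2]
finger_gap: 0.75
gripper_force: 0.0
clock: 14.08
position: [0.444, -0.1313, 0.201]
ee_rot: [-3.141, -0.0, 0.151]
ft_force: [-0.5, 0.5, 0.6]
finger_gap: 0.751
gripper_force: 0.0
TCP [ 0.444  -0.1314  0.201 ] yaw 0.1513934061952349
orange z 0.016 [ 0.2105 -0.2617] [25.1678 24.4835] -13.43 px [385.2 350.1]
orange z 0.03 [ 0.2227 -0.2562] [24.1798 23.5223] -13.43 px [385.2 350.1]
orange z 0.03 [ 0.4546 -0.1436] [118.1448 108.3438] 8.29 px [328.4 158.7]
orange z 0.016 [0.5127 0.0974] [21.913 21.44 ] 3.18 px [102.1  68.9]
orange z 0.03 [0.513  0.0889] [21.0528 20.5983] 3.18 px [102.1  68.9]
white z 0.016 [0.4776 0.0952] cm [0.482  0.0957] [110.7483 100.4279] 3.19
```

View pics/w7.png

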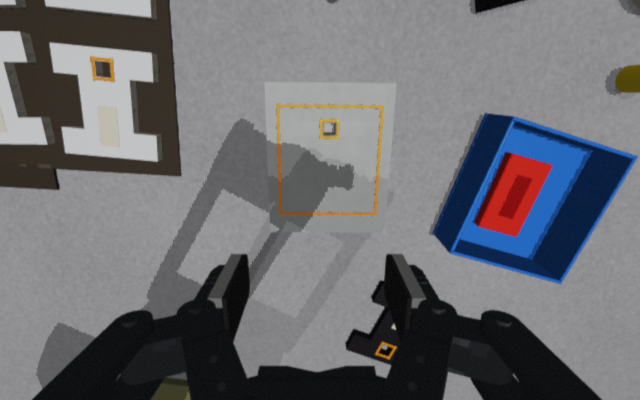

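The wrist view shows the outline clearly, centred near (328,159), with the hole at (329,128). The measured fixture pose is (0.4546, −0.1436) with yaw 8.3°, and the outline size is plausible for an outer edge. Next I look at plate A from the same relative pose.

```bash
python3 -m pendant '{"dp":[[8,40,0],[16,80,0],[20,120,0],[23,160,-10],[23,200,-14]],"delta_rot":[[0,0,-0.094],[0,0,-0.094],[0,0,-0.094],[0,0,-0.094],[0,0,-0.094]],"claw":[0.75,0.75,0.75,0.75,0.75]}'
python3 -m pendant '{"dp":[[0,30,0],[0,38,0],[0,38,0],[0,38,0],[0,38,0]],"delta_rot":[[0,0,0],[0,0,0],[0,0,0],[0,0,0],[0,0,0]],"claw":[0.75,0.75,0.75,0.75,0.75]}'
python3 - <<'E'
from h import *
im,p=meas()
E
```

```text
clock: 14.55
position: [0.4672, 0.0701, 0.1866]
ee_rot: [-3.141, -0.001, 0.057]
ft_force: [0.5, 0.2, -0.1]
finger_gap: 0.75
gripper_force: 0.0
clock: 14.97
position: [0.4671, 0.1048, 0.187]
ee_rot: [3.141, -0.0, 0.056]
ft_force: [0.7, -0.4, -0.0]
finger_gap: 0.747
gripper_force: 0.0
TCP [0.4671 0.1044 0.187 ] yaw 0.05478230896691638
orange z 0.016 [ 0.2125 -0.2603] [24.6894 21.0661] 75.57 px [581.5 370.7]
orange z 0.03 [ 0.2262 -0.2453] [23.6804 20.2052] 75.57 px [581.5 370.7]
orange z 0.03 [ 0.4547 -0.1442] [118.4508 108.3638] 8.11 px [551.3 194.1]
orange z 0.016 [0.4962 0.3443] [21.7251 21.4942] -80.34 px [ 84.1 130.4]
orange z 0.03 [0.4983 0.3347] [20.8373 20.6158] -80.34 px [ 84.1 130.4]
orange z 0.016 [0.5085 0.2227] [21.6122 21.3379] -82.84 px [202.3 124.8]
orange z 0.03 [0.51  0.218] [20.729  20.4659] -82.84 px [202.3 124.8]
orange z 0.016 [0.5724 0.3557] [64.186  24.4005] 15.12 px [66.8 49.7]
orange z 0.03 [0.5713 0.3456] [61.5629 23.4033] 15.12 px [66.8 49.7]
white z 0.016 [0.4771 0.0949] cm [0.4824 0.0946] [110.4458 100.6531] 3.16
white z 0.016 [0.4615 0.3392] cm [0.4659 0.3396] [110.9439 100.9411] 8.17
white z 0.016 [0.4736 0.2176] cm [0.4783 0.2183] [110.9101 100.6546] 8.08
```

```bash
python3 -m pendant '{"dp":[[10,-9.5,-40],[10,-9.5,-80],[10,-9.5,-120],[10,-9.5,-155],[10,-9.5,-175]],"delta_rot":[[0,0,0],[0,0,0],[0,0,0],[0,0,0],[0,0,0]],"claw":[0.75,0.75,0.75,0.75,0.75]}'
python3 -m pendant '{"dp":[[0,0,-12],[0,0,-22],[0,0,-30],[0,0,-34],[0,0,-34]],"delta_rot":[[0,0,0],[0,0,0],[0,0,0],[0,0,0],[0,0,0]],"claw":[0.75,0.75,0.75,0.75,0.75]}'
python3 -m pendant '{"dp":[[0,0,0],[0,0,0],[0,0,0],[0,0,0],[0,0,0]],"delta_rot":[[0,0,0],[0,0,0],[0,0,0],[0,0,0],[0,0,0]],"claw":[0.4,0.2,0.2,0.2,0.2]}'
```

```text
clock: 15.43
position: [0.475, 0.094, 0.0089]
ee_rot: [3.141, 0.005, 0.053]
ft_force: [-0.4, -0.7, -0.3]
finger_gap: 0.754
gripper_force: 0.0
clock: 15.85
position: [0.477, 0.0952, -0.0226]
ee_rot: [3.141, 0.001, 0.054]
ft_force: [-1.1, -0.1, 0.0]
finger_gap: 0.748
gripper_force: 0.0
clock: 16.27
position: [0.4779, 0.0959, -0.0211]
ee_rot: [3.141, -0.002, 0.056]
ft_force: [-0.5, -2.0, 6.8]
finger_gap: 0.583
gripper_force: 63.0
```

Gripped. I lift, carry the plate over the fixture, lower it and release.

```bash
python3 -m pendant '{"dp":[[0,0,5],[0,0,20],[0,0,50],[0,0,80],[0,0,90]],"delta_rot":[[0,0,0],[0,0,0],[0,0,0],[0,0,0],[0,0,0]],"claw":[0.2,0.2,0.2,0.2,0.2]}'
python3 -m pendant '{"dp":[[-5,-25,0],[-10,-65,0],[-15,-105,0],[-20,-145,0],[-23,-185,0]],"delta_rot":[[0,0,0.05],[0,0,0.09],[0,0,0.09],[0,0,0.09],[0,0,0.09]],"claw":[0.2,0.2,0.2,0.2,0.2]}'
python3 -m pendant '{"dp":[[0,-30,0],[0,-48,-10],[0,-54,-30],[0,-54.5,-50],[0,-54.5,-55]],"delta_rot":[[0,0,0],[0,0,0],[0,0,0],[0,0,0],[0,0,0]],"claw":[0.2,0.2,0.2,0.2,0.2]}'
python3 -m pendant '{"dp":[[0,0,0],[0,0,0],[0,0,-2],[0,0,-4],[0,0,-6]],"delta_rot":[[0,0,0],[0,0,0],[0,0,0],[0,0,0],[0,0,0]],"claw":[0.2,0.2,0.2,0.2,0.2]}'
python3 -m pendant '{"dp":[[0,0,-1],[0,0,-2],[0,0,-2.5],[0,0,-2.5],[0,0,-2.5]],"delta_rot":[[0,0,0],[0,0,0],[0,0,0],[0,0,0],[0,0,0]],"claw":[0.2,0.2,0.2,0.2,0.2]}'
```

```text
clock: 16.68
position: [0.4793, 0.0967, 0.0715]
ee_rot: [-3.141, -0.006, 0.056]
ft_force: [0.8, -0.7, -1.1]
finger_gap: 0.585
gripper_force: 62.7
clock: 17.1
position: [0.4531, -0.0898, 0.0682]
ee_rot: [-3.141, 0.0, 0.147]
ft_force: [0.9, -0.2, -0.9]
finger_gap: 0.584
gripper_force: 62.7
clock: 17.52
position: [0.4523, -0.1433, 0.011]
ee_rot: [-3.139, 0.003, 0.144]
ft_force: [-1.1, 0.5, -1.0]
finger_gap: 0.585
gripper_force: 62.7
clock: 17.93
position: [0.4549, -0.1433, 0.0076]
ee_rot: [3.141, -0.002, 0.147]
ft_force: [-1.1, -0.6, -1.7]
finger_gap: 0.584
gripper_force: 62.7
clock: 18.35
position: [0.4543, -0.1433, 0.0049]
ee_rot: [3.142, -0.0, 0.146]
ft_force: [-1.1, 1.3, 5.1]
finger_gap: 0.586
gripper_force: 63.4
```

```bash
python3 -m pendant '{"dp":[[0,0,0],[0,0,0],[0,0,0],[0,0,0],[0,0,0]],"delta_rot":[[0,0,0],[0,0,0],[0,0,0],[0,0,0],[0,0,0]],"claw":[0.75,0.75,0.75,0.75,0.75]}'
python3 -m pendant '{"dp":[[0,0,20],[0,0,60],[0,0,100],[0,0,140],[0,0,180]],"delta_rot":[[0,0,0],[0,0,0],[0,0,0],[0,0,0],[0,0,0]],"claw":[0.75,0.75,0.75,0.75,0.75]}'
python3 -m pendant '{"dp":[[-10,12,15],[-10,12,16],[-10,12,16],[-10,12,16],[-10,12,16]],"delta_rot":[[0,0,0],[0,0,0],[0,0,0],[0,0,0],[0,0,0]],"claw":[0.75,0.75,0.75,0.75,0.75]}'
python3 - <<'E'
from h import *
im,p=meas(zp=.042); cv2.imwrite("pics/w8.png",im[40:280,130:450,::-1].repeat(2,0).repeat(2,1))
E
```

```text
clock: 18.77
position: [0.4541, -0.1434, 0.0043]
ee_rot: [-3.142, 0.0, 0.146]
ft_force: [0.4, -0.4, -0.1]
finger_gap: 0.744
gripper_force: 0.0
clock: 19.18
position: [0.4535, -0.1431, 0.1861]
ee_rot: [-3.141, 0.001, 0.146]
ft_force: [0.5, -0.7, -1.3]
finger_gap: 0.75
gripper_force: 0.0
clock: 19.6
position: [0.4432, -0.1312, 0.1987]
ee_rot: [-3.14, 0.003, 0.146]
ft_force: [0.8, -0.1, -0.7]
finger_gap: 0.751
gripper_force: 0.0
TCP [ 0.4432 -0.1312  0.1986] yaw 0.14564421054541699
orange z 0.03 [ 0.2227 -0.256 ] [24.1004 23.6094] -13.73 px [387.  349.9]
orange z 0.042 [ 0.2333 -0.2512] [23.2499 22.7763] -13.73 px [387.  349.9]
orange z 0.03 [ 0.4873 -0.1402] [22.1014 21.6141] 8.32 px [330.5 129.7]
orange z 0.042 [ 0.4886 -0.1396] [21.3216 20.8514] 8.32 px [330.5 129.7]
orange z 0.03 [ 0.4551 -0.1432] [116.2071 107.6368] 8.19 px [300.3 139.1]
```

View pics/w8.png

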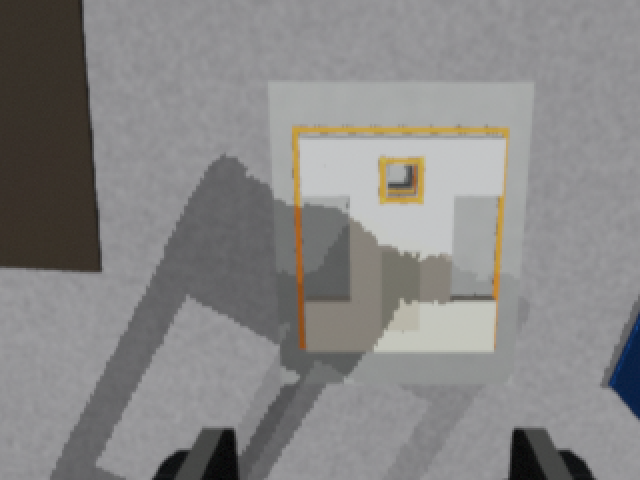

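The first plate sits inside the outline. Its hole measures (0.4886, −0.1396), against (0.4892, −0.1388) expected, so it is under 1 mm off. Now plate B.

```bash
python3 -m pendant '{"dp":[[4,40,0],[8,80,0],[12,120,0],[16,160,-5],[20,200,-12]],"delta_rot":[[0,0,0],[0,0,0],[0,0,0],[0,0,0],[0,0,0]],"claw":[0.75,0.75,0.75,0.75,0.75]}'
python3 -m pendant '{"dp":[[0,40,0],[0,80,0],[0,120,0],[0,150,0],[0,160,0]],"delta_rot":[[0,0,0],[0,0,0],[0,0,0],[0,0,0],[0,0,0]],"claw":[0.75,0.75,0.75,0.75,0.75]}'
python3 - <<'E'
from h import *
im,p=meas()
E
```

```text
clock: 20.07
position: [0.4642, 0.0701, 0.1874]
ee_rot: [3.142, 0.001, 0.145]
ft_force: [-0.1, -0.0, -0.3]
finger_gap: 0.751
gripper_force: 0.0
clock: 20.48
position: [0.4638, 0.2326, 0.1867]
ee_rot: [-3.14, 0.002, 0.149]
ft_force: [0.2, 0.6, -0.3]
finger_gap: 0.75
gripper_force: 0.0
TCP [0.4639 0.2324 0.1867] yaw 0.14943194053383735
orange z 0.016 [ 0.4444 -0.1123] [122.0501  16.8446] 6.82 px [612.7 222.4]
orange z 0.03 [ 0.4484 -0.0977] [117.0554  16.1553] 6.82 px [612.7 222.4]
orange z 0.016 [0.4965 0.3443] [21.2228 20.9756] -81.49 px [212.3 123.8]
orange z 0.03 [0.4983 0.3401] [20.3543 20.1172] -81.49 px [212.3 123.8]
orange z 0.03 [0.424  0.5044] [205.5344  95.0319] -8.34 px [ 40.1 153. ]
orange z 0.016 [0.572  0.3536] [61.1287 20.4324] 8.5 px [213.6  50.9]
orange z 0.03 [0.5708 0.349 ] [58.6272 19.5962] 8.5 px [213.6  50.9]
white z 0.016 [0.4741 0.2172] cm [0.4785 0.2181] [110.5961 100.7564] 8.51
white z 0.016 [0.4617 0.3391] cm [0.4661 0.34  ] [110.8567 101.0277] 8.3
```

```bash
python3 -m pendant '{"dp":[[10,-11.3,-40],[10,-11.3,-80],[10,-11.3,-120],[10,-11.3,-155],[10,-11.3,-176.5]],"delta_rot":[[0,0,0],[0,0,0],[0,0,0],[0,0,0],[0,0,0]],"claw":[0.75,0.75,0.75,0.75,0.75]}'
python3 -m pendant '{"dp":[[0,0,-12],[0,0,-22],[0,0,-30],[0,0,-34],[0,0,-34]],"delta_rot":[[0,0,0],[0,0,0],[0,0,0],[0,0,0],[0,0,0]],"claw":[0.75,0.75,0.75,0.75,0.75]}'
python3 -m pendant '{"dp":[[0,0,0],[0,0,0],[0,0,0],[0,0,0],[0,0,0]],"delta_rot":[[0,0,0],[0,0,0],[0,0,0],[0,0,0],[0,0,0]],"claw":[0.4,0.2,0.2,0.2,0.2]}'
```

```text
clock: 20.95
position: [0.4711, 0.2145, 0.0077]
ee_rot: [3.139, 0.007, 0.145]
ft_force: [-0.3, -0.4, -0.7]
finger_gap: 0.752
gripper_force: 0.0
clock: 21.37
position: [0.474, 0.2167, -0.0226]
ee_rot: [3.141, 0.001, 0.145]
ft_force: [-0.2, -0.7, 0.8]
finger_gap: 0.75
gripper_force: 0.0
clock: 21.78
position: [0.4749, 0.2176, -0.021]
ee_rot: [-3.141, -0.002, 0.146]
ft_force: [-1.0, -0.9, 6.3]
finger_gap: 0.582
gripper_force: 63.0
```

```bash
python3 -m pendant '{"dp":[[0,0,5],[0,0,20],[0,0,50],[0,0,85],[0,0,95]],"delta_rot":[[0,0,0],[0,0,0],[0,0,0],[0,0,0],[0,0,0]],"claw":[0.2,0.2,0.2,0.2,0.2]}'
python3 -m pendant '{"dp":[[-5,-25,0],[-10,-65,0],[-15,-105,0],[-20,-145,0],[-20,-185,0]],"delta_rot":[[0,0,0],[0,0,0],[0,0,0],[0,0,0],[0,0,0]],"claw":[0.2,0.2,0.2,0.2,0.2]}'
python3 -m pendant '{"dp":[[0,-40,0],[0,-80,0],[0,-120,0],[0,-155,0],[0,-172,0]],"delta_rot":[[0,0,0],[0,0,0],[0,0,0],[0,0,0],[0,0,0]],"claw":[0.2,0.2,0.2,0.2,0.2]}'
python3 -m pendant '{"dp":[[0,-3.5,-5],[0,-3.5,-20],[0,-3.5,-35],[0,-3.5,-46],[0,-3.5,-48]],"delta_rot":[[0,0,0],[0,0,0],[0,0,0],[0,0,0],[0,0,0]],"claw":[0.2,0.2,0.2,0.2,0.2]}'
python3 -m pendant '{"dp":[[0,0,0],[0,0,0],[0,0,-3],[0,0,-6],[0,0,-8.5]],"delta_rot":[[0,0,0],[0,0,0],[0,0,0],[0,0,0],[0,0,0]],"claw":[0.2,0.2,0.2,0.2,0.2]}'
python3 -m pendant '{"dp":[[0,0,0],[0,0,0],[0,0,0],[0,0,0],[0,0,0]],"delta_rot":[[0,0,0],[0,0,0],[0,0,0],[0,0,0],[0,0,0]],"claw":[0.2,0.2,0.75,0.75,0.75]}'
python3 -m pendant '{"dp":[[0,0,20],[0,0,60],[0,0,100],[0,0,140],[0,0,180]],"delta_rot":[[0,0,0],[0,0,0],[0,0,0],[0,0,0],[0,0,0]],"claw":[0.75,0.75,0.75,0.75,0.75]}'
python3 -m pendant '{"dp":[[-10,12,16],[-10,12,16],[-10,12,16],[-10,12,16],[-10,12,16]],"delta_rot":[[0,0,0],[0,0,0],[0,0,0],[0,0,0],[0,0,0]],"claw":[0.75,0.75,0.75,0.75,0.75]}'
python3 - <<'E'
from h import *
im,p=meas(zp=.054)
E
```

```text
clock: 22.2
position: [0.4767, 0.2185, 0.0772]
ee_rot: [-3.14, -0.007, 0.146]
ft_force: [1.5, -0.0, -0.8]
finger_gap: 0.578
gripper_force: 62.7
clock: 22.62
position: [0.4519, 0.0312, 0.0727]
ee_rot: [-3.141, 0.002, 0.147]
ft_force: [0.3, -0.9, -0.8]
finger_gap: 0.586
gripper_force: 62.6
clock: 23.03
position: [0.4544, -0.1437, 0.0729]
ee_rot: [3.14, -0.001, 0.143]
ft_force: [0.2, 0.2, -1.5]
finger_gap: 0.585
gripper_force: 62.7
clock: 23.45
position: [0.452, -0.1415, 0.0228]
ee_rot: [-3.139, 0.004, 0.146]
ft_force: [0.3, -0.0, -1.4]
finger_gap: 0.586
gripper_force: 62.7
clock: 23.87
position: [0.4547, -0.1432, 0.0169]
ee_rot: [3.141, -0.001, 0.146]
ft_force: [-7.3, 2.0, 34.5]
finger_gap: 0.581
gripper_force: 66.3
clock: 24.28
position: [0.4542, -0.1433, 0.0164]
ee_rot: [3.141, -0.0, 0.146]
ft_force: [-0.1, 0.3, -0.1]
finger_gap: 0.751
gripper_force: 0.0
clock: 24.7
position: [0.4535, -0.143, 0.1981]
ee_rot: [-3.141, 0.001, 0.146]
ft_force: [1.2, -0.7, 0.1]
finger_gap: 0.746
gripper_force: 0.0
clock: 25.12
position: [0.4431, -0.131, 0.2106]
ee_rot: [-3.14, 0.003, 0.146]
ft_force: [0.9, -0.4, 0.4]
finger_gap: 0.753
gripper_force: 0.0
TCP [ 0.4432 -0.131   0.2105] yaw 0.14565380674939754
orange z 0.03 [ 0.2223 -0.2563] [24.3086 23.4994] -15.04 px [385.4 343.4]
orange z 0.054 [ 0.2428 -0.247 ] [22.651  21.8969] -15.04 px [385.4 343.4]
orange z 0.03 [ 0.486  -0.1407] [22.8767 22.4105] 8.32 px [330.6 129.8]
orange z 0.054 [ 0.4885 -0.1394] [21.3167 20.8823] 8.32 px [330.6 129.8]
orange z 0.03 [ 0.4549 -0.1432] [117.6653 107.4993] 8.14 px [305.  130.6]
```

Plate B is flush: its hole is at (0.4885, −0.1394). The touchdown peaked at 34 N, so I'll release slightly higher from now on. Next plate C.

```bash
python3 -m pendant '{"dp":[[8,40,0],[8,80,0],[8,120,0],[8,160,-5],[8,200,-12]],"delta_rot":[[0,0,0],[0,0,0],[0,0,0],[0,0,0],[0,0,0]],"claw":[0.75,0.75,0.75,0.75,0.75]}'
python3 -m pendant '{"dp":[[0,40,0],[0,80,0],[0,120,0],[0,160,0],[0,200,-12]],"delta_rot":[[0,0,0],[0,0,0],[0,0,0],[0,0,0],[0,0,0]],"claw":[0.75,0.75,0.75,0.75,0.75]}'
python3 -m pendant '{"dp":[[0,40,0],[0,70,0],[0,82,0],[0,82,0],[0,82,0]],"delta_rot":[[0,0,0],[0,0,0],[0,0,0],[0,0,0],[0,0,0]],"claw":[0.75,0.75,0.75,0.75,0.75]}'
python3 - <<'E'
from h import *
im,p=meas()
E
```

```text
clock: 25.58
position: [0.452, 0.0702, 0.1994]
ee_rot: [-3.142, 0.001, 0.145]
ft_force: [0.9, 0.5, -0.1]
finger_gap: 0.751
gripper_force: 0.0
clock: 26.0
position: [0.453, 0.2712, 0.1886]
ee_rot: [-3.141, -0.002, 0.146]
ft_force: [1.4, -0.6, -0.1]
finger_gap: 0.751
gripper_force: 0.0
clock: 26.42
position: [0.4516, 0.3502, 0.1868]
ee_rot: [3.139, 0.003, 0.147]
ft_force: [0.5, -0.7, 1.0]
finger_gap: 0.748
gripper_force: 0.0
TCP [0.4516 0.3493 0.1872] yaw 0.14590635724508916
orange z 0.016 [0.5027 0.3925] [21.084  20.4019] 7.0 px [281.3 115.2]
orange z 0.03 [0.5038 0.3912] [20.2214 19.5672] 7.0 px [281.3 115.2]
orange z 0.016 [0.5719 0.3563] [63.0761 19.6265] 15.34 px [321.6  57. ]
orange z 0.03 [0.5703 0.3565] [60.4955 18.8236] 15.34 px [321.6  57. ]
```

Run:
```python
from h import *
im,p=snap("wrist","w9"); 
for n,lo,hi in [("white",(0,0,135),(180,60,255)),("brt",(0,0,165),(180,60,255))]:
    w=cv2.inRange(hsv(im),np.array(lo),np.array(hi))
    for k in blobs(w,1500): print(n,cen(k).round(0),cv2.boundingRect(k),*rect(p,k,.016))
it,pt=snap("top")
for k in blobs(mask(it,"white"),300):
    u=cen(k)
    if 190<u[0]<340 and 130<u[1]<260: print("top",u,*rect(pt,k,.016))
cv2.imwrite("pics/w9c.png",im[60:340,130:530,::-1])
```

```text
white [376. 273.] (350, 231, 50, 123) [0.3129 0.2426] [183.8401  37.6902] 26.604515075683594
white [306. 252.] (255, 216, 97, 76) [0.352  0.3474] [122.8279  72.9944] 31.777921676635742
white [116. 293.] (0, 170, 315, 230) [0.2615 0.5591] [434.2522 284.2773] -74.4075231552124
white [572. 235.] (403, 0, 237, 400) [0.3748 0.0912] [520.5436 263.2253] 25.49298095703125
white [457.  52.] (403, 0, 106, 93) [0.5897 0.2313] [101.0234  80.15  ] -81.64479637145996
white [321.  18.] (287, 0, 71, 43) [0.5959 0.3631] [63.5087 35.8157] -76.08409118652344
white [189.  74.] (0, 0, 331, 201) [0.4929 0.5023] [320.8047 192.977 ] -81.6541919708252
brt [119. 288.] (0, 180, 313, 205) [0.2619 0.5485] [413.4477 270.5072] -75.21063899993896
brt [572. 233.] (413, 0, 227, 400) [0.3773 0.0868] [519.4488 253.168 ] 25.49298095703125
brt [457.  52.] (403, 0, 105, 93) [0.5901 0.2316] [100.132   80.1011] -80.74207210540771
brt [321.  18.] (287, 0, 71, 43) [0.5966 0.3631] [62.8139 35.4909] -75.20134162902832
brt [187.  70.] (0, 0, 330, 200) [0.5347 0.4968] [311.7759 180.9312] 67.5245361328125
top [258.3635 158.9074] [0.6026 0.2358] [108.132   98.1858] 9.217941284179688
top [213.1183 152.4321] [0.6195 0.3694] [87.4158 62.7043] 15.536040306091309
top [303.5414 153.7028] [0.6171 0.1028] [108.5259  98.0685] 3.108121871948242
```

View pics/w9c.png

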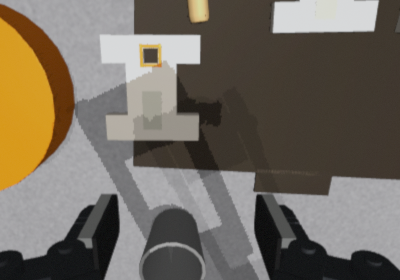

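Plate C was knocked about 5 cm to +y and now overhangs the sheet edge. It is still flat: the hole is at crop (150,55), its centre is over the sheet, and it clears the spool. I fit its top edge for the yaw.

Run:
```python
from h import *
im,p=snap("wrist"); g=im[:,:,2].astype(float)
pts=[]
for u in list(range(236,264))+list(range(298,326)):
    col=cv2.GaussianBlur(g[80:112,u:u+1],(1,3),0)[:,0]; d=np.diff(col); i=int(d.argmax())
    pts.append([u,80+i+.5])
w=plane(p,pts,.016)[:,:2]
vx,vy,x,y=cv2.fitLine((w*1000).astype(np.float32),cv2.DIST_HUBER,0,.01,.01).ravel()
r=np.abs((w*1000-[x,y])@[-vy,vx]); print("edge yaw",np.degrees(np.arctan2(-vx*np.sign(vy),vy*np.sign(vy))),"resid",np.median(r))
h=np.array([.5027,.3925]); n=np.array([-vy,vx]); print("hole-to-edge mm",abs((h*1000-[x,y])@n),"should be 20")
it,pt=snap("top")
for k in blobs(mask(it,"orange"),1000): print("spool",plane(pt,cen(k),.06)[0],rect(pt,k,.06)[1])
s=sense();print(s["position"],s["ee_rot"])
```

```text
edge yaw 8.228825 resid 6.8774174157165295e-06
hole-to-edge mm 20.828575354163288 should be 20
[0.4522 0.3492 0.1884] [3.1411 0.0003 0.1439]
```

```bash
python3 -m pendant '{"dp":[[16,38.3,0],[16,38.3,-40],[16,38.3,-80],[16,38.3,-120],[16,38.3,-150]],"delta_rot":[[0,0,0],[0,0,0],[0,0,0],[0,0,0],[0,0,0]],"claw":[0.75,0.75,0.75,0.75,0.75]}'
python3 -m pendant '{"dp":[[0,0,-20],[0,0,-40],[0,0,-52],[0,0,-60],[0,0,-60]],"delta_rot":[[0,0,0],[0,0,0],[0,0,0],[0,0,0],[0,0,0]],"claw":[0.75,0.75,0.75,0.75,0.75]}'
python3 -m pendant '{"dp":[[0,0,0],[0,0,0],[0,0,0],[0,0,0],[0,0,0]],"delta_rot":[[0,0,0],[0,0,0],[0,0,0],[0,0,0],[0,0,0]],"claw":[0.4,0.2,0.2,0.2,0.2]}'
```

```text
clock: 27.08
position: [0.4674, 0.3873, 0.0362]
ee_rot: [3.141, 0.002, 0.145]
ft_force: [0.7, -0.2, -0.1]
finger_gap: 0.748
gripper_force: 0.0
clock: 27.5
position: [0.4674, 0.3874, -0.023]
ee_rot: [3.14, 0.003, 0.145]
ft_force: [0.6, 0.3, -0.3]
finger_gap: 0.752
gripper_force: 0.0
clock: 27.92
position: [0.4688, 0.3895, -0.0205]
ee_rot: [-3.141, -0.002, 0.146]
ft_force: [0.3, 0.1, 2.3]
finger_gap: 0.587
gripper_force: 62.5
```

```bash
python3 -m pendant '{"dp":[[0,0,5],[0,0,20],[0,0,55],[0,0,95],[0,0,110]],"delta_rot":[[0,0,0],[0,0,0],[0,0,0],[0,0,0],[0,0,0]],"claw":[0.2,0.2,0.2,0.2,0.2]}'
python3 -m pendant '{"dp":[[-3,-25,0],[-6,-65,0],[-10,-105,0],[-14,-145,0],[-14,-185,0]],"delta_rot":[[0,0,0],[0,0,0],[0,0,0],[0,0,0],[0,0,0]],"claw":[0.2,0.2,0.2,0.2,0.2]}'
python3 -m pendant '{"dp":[[0,-40,0],[0,-80,0],[0,-120,0],[0,-160,0],[0,-200,0]],"delta_rot":[[0,0,0],[0,0,0],[0,0,0],[0,0,0],[0,0,0]],"claw":[0.2,0.2,0.2,0.2,0.2]}'
python3 -m pendant '{"dp":[[0,-40,0],[0,-80,0],[0,-115,0],[0,-137,0],[0,-147,0]],"delta_rot":[[0,0,0],[0,0,0],[0,0,0],[0,0,0],[0,0,0]],"claw":[0.2,0.2,0.2,0.2,0.2]}'
python3 -m pendant '{"dp":[[0,0,-5],[0,0,-20],[0,0,-35],[0,0,-45],[0,0,-49]],"delta_rot":[[0,0,0],[0,0,0],[0,0,0],[0,0,0],[0,0,0]],"claw":[0.2,0.2,0.2,0.2,0.2]}'
```

```text
clock: 28.33
position: [0.4704, 0.3908, 0.0936]
ee_rot: [-3.138, -0.006, 0.146]
ft_force: [0.6, 0.7, -1.1]
finger_gap: 0.583
gripper_force: 62.6
clock: 28.75
position: [0.4525, 0.2025, 0.0888]
ee_rot: [3.141, 0.001, 0.147]
ft_force: [0.5, -1.1, -0.9]
finger_gap: 0.583
gripper_force: 62.6
clock: 29.17
position: [0.4538, 0.0023, 0.089]
ee_rot: [3.141, -0.001, 0.146]
ft_force: [1.5, 0.5, -0.8]
finger_gap: 0.583
gripper_force: 62.6
clock: 29.58
position: [0.4546, -0.1463, 0.089]
ee_rot: [3.14, -0.001, 0.143]
ft_force: [-0.3, -0.2, -0.6]
finger_gap: 0.58
gripper_force: 62.6
clock: 30.0
position: [0.4525, -0.1407, 0.0379]
ee_rot: [-3.139, 0.003, 0.147]
ft_force: [0.2, 0.6, -1.1]
finger_gap: 0.581
gripper_force: 62.6
```

Let it settle, and read the pose before the final centring.

```bash
python3 -m pendant '{"dp":[[0,0,0],[0,0,0],[0,0,0],[0,0,0],[0,0,0]],"delta_rot":[[0,0,0],[0,0,0],[0,0,0],[0,0,0],[0,0,0]],"claw":[0.2,0.2,0.2,0.2,0.2]}'
```

```text
clock: 30.42
position: [0.4547, -0.143, 0.04]
ee_rot: [3.141, -0.001, 0.146]
ft_force: [0.4, -0.1, -0.2]
finger_gap: 0.58
gripper_force: 62.6
```

```bash
python3 -m pendant '{"dp":[[0,-0.3,-3],[0,-0.3,-6],[0,-0.3,-8],[0,-0.3,-9.5],[0,-0.3,-9.5]],"delta_rot":[[0,0,0],[0,0,0],[0,0,0],[0,0,0],[0,0,0]],"claw":[0.2,0.2,0.2,0.2,0.2]}'
python3 -m pendant '{"dp":[[0,0,-0.5],[0,0,-1],[0,0,-1],[0,0,-1],[0,0,-1]],"delta_rot":[[0,0,0],[0,0,0],[0,0,0],[0,0,0],[0,0,0]],"claw":[0.2,0.2,0.75,0.75,0.75]}'
python3 -m pendant '{"dp":[[0,0,20],[0,0,60],[0,0,100],[0,0,140],[0,0,180]],"delta_rot":[[0,0,0],[0,0,0],[0,0,0],[0,0,0],[0,0,0]],"claw":[0.75,0.75,0.75,0.75,0.75]}'
python3 -m pendant '{"dp":[[-10,12,16],[-10,12,16],[-10,12,16],[-10,12,16],[-10,12,16]],"delta_rot":[[0,0,0],[0,0,0],[0,0,0],[0,0,0],[0,0,0]],"claw":[0.75,0.75,0.75,0.75,0.75]}'
python3 - <<'E'
from h import *
im,p=meas(zp=.066)
E
```

```text
clock: 30.83
position: [0.4539, -0.1432, 0.0296]
ee_rot: [-3.141, 0.001, 0.146]
ft_force: [-0.2, 0.5, -0.8]
finger_gap: 0.581
gripper_force: 62.6
clock: 31.25
position: [0.4543, -0.1433, 0.029]
ee_rot: [3.141, -0.0, 0.146]
ft_force: [0.6, 0.1, -0.5]
finger_gap: 0.747
gripper_force: 0.0
clock: 31.67
position: [0.4536, -0.143, 0.2107]
ee_rot: [-3.141, 0.0, 0.146]
ft_force: [1.4, -0.3, -0.8]
finger_gap: 0.753
gripper_force: 0.0
clock: 32.08
position: [0.4431, -0.1311, 0.2231]
ee_rot: [-3.14, 0.003, 0.146]
ft_force: [-0.4, 0.3, 0.9]
finger_gap: 0.744
gripper_force: 0.0
TCP [ 0.4432 -0.1311  0.2231] yaw 0.14566811626795606
orange z 0.03 [ 0.2218 -0.2566] [24.6464 23.5611] -13.18 px [383.6 337. ]
orange z 0.066 [ 0.2515 -0.2432] [22.2121 21.2341] -13.18 px [383.6 337. ]
orange z 0.03 [ 0.4827 -0.1418] [23.2854 19.4565] -81.67 px [330.4 134.6]
orange z 0.066 [ 0.4866 -0.1398] [20.9855 17.5349] -81.67 px [330.4 134.6]
```

Run:
```python
from h import *
im,p=snap("wrist"); h=hsv(im)
print([tuple(int(a) for a in h[r,322]) for r in range(112,152,1)])
u,v=330,134
w=plane(p,[[330,112],[330,152]],.066); print(w)
```

```text
[(100, 4, 200), (100, 4, 199), (105, 3, 199), (100, 4, 199), (100, 4, 199), (30, 1, 197), (20, 39, 197), (24, 115, 197), (24, 155, 197), (24, 158, 197), (23, 142, 196), (21, 133, 196), (21, 132, 195), (21, 131, 196), (21, 131, 195), (21, 132, 195), (21, 139, 194), (21, 144, 193), (21, 144, 193), (21, 144, 193), (21, 146, 195), (21, 153, 195), (21, 142, 194), (21, 137, 195), (21, 143, 194), (21, 146, 194), (22, 158, 195), (23, 168, 196), (23, 171, 197), (23, 135, 196), (22, 35, 195), (0, 0, 197), (90, 3, 199), (100, 4, 200), (100, 4, 200), (100, 4, 200), (105, 3, 200), (105, 3, 200), (100, 4, 200), (100, 4, 200)]
[[ 0.5055 -0.1362  0.066 ]
 [ 0.467  -0.1423  0.066 ]]
```

Only the mask's hue limit clipped the frame: it really spans rows 119–141, giving a hole x of about 0.488, so plate C is flush. Now plate D.

```bash
sed -i 's/(22,255,255)/(27,255,255)/' h.py
python3 -m pendant '{"dp":[[15,36,0],[30,72,0],[45,108,0],[60,144,-5],[75,180,-15]],"delta_rot":[[0,0,0.01],[0,0,0.01],[0,0,0.01],[0,0,0.01],[0,0,0.01]],"claw":[0.75,0.75,0.75,0.75,0.75]}'
python3 -m pendant '{"dp":[[15,36,0],[30,72,0],[45,108,-5],[60,144,-10],[75,180,-15]],"delta_rot":[[0,0,0],[0,0,0],[0,0,0],[0,0,0],[0,0,0]],"claw":[0.75,0.75,0.75,0.75,0.75]}'
python3 -m pendant '{"dp":[[0,18,-6],[0,18,-6],[0,18,-6],[0,18,-6],[0,18,-6]],"delta_rot":[[0,0,0],[0,0,0],[0,0,0],[0,0,0],[0,0,0]],"claw":[0.75,0.75,0.75,0.75,0.75]}'
python3 - <<'E'
from h import *
im,p=meas(); print(sense()["position"])
E
```

```text
clock: 32.6
position: [0.5204, 0.0501, 0.2096]
ee_rot: [3.141, -0.001, 0.155]
ft_force: [0.3, 0.0, -0.3]
finger_gap: 0.746
gripper_force: 0.0
clock: 33.02
position: [0.5943, 0.2304, 0.193]
ee_rot: [3.141, 0.002, 0.156]
ft_force: [0.7, -0.6, 0.2]
finger_gap: 0.747
gripper_force: 0.0
clock: 33.43
position: [0.5939, 0.2454, 0.1886]
ee_rot: [3.141, 0.001, 0.155]
ft_force: [-0.2, -0.5, 0.4]
finger_gap: 0.748
gripper_force: 0.0
TCP [0.5941 0.2453 0.189 ] yaw 0.15430590948070244
orange z 0.03 [0.4203 0.5219] [237.9412 123.45  ] -7.93 px [ 47.2 263.6]
orange z 0.016 [0.5724 0.354 ] [64.6623 17.2624] 15.3 px [214.5 175.5]
orange z 0.03 [0.5765 0.35  ] [62.0317 16.5602] 15.3 px [214.5 175.5]
orange z 0.016 [0.6543 0.1029] [21.7241 21.4752] 3.2 px [459.6 134.4]
orange z 0.03 [0.655  0.1092] [20.8404 20.6016] 3.2 px [459.6 134.4]
orange z 0.016 [0.6396 0.24  ] [20.8319 20.2512] -81.18 px [327. 128.]
orange z 0.03 [0.6409 0.2407] [19.9849 19.427 ] -81.18 px [327. 128.]
white z 0.016 [0.6051 0.2345] cm [0.6099 0.235 ] [110.5366 100.6943] 9.25
[0.5941 0.2453 0.189 ]
```

```bash
python3 -m pendant '{"dp":[[11,-10.8,-40],[11,-10.8,-80],[11,-10.8,-120],[11,-10.8,-155],[11,-10.8,-177]],"delta_rot":[[0,0,0.006],[0,0,0.006],[0,0,0.006],[0,0,0.006],[0,0,0.006]],"claw":[0.75,0.75,0.75,0.75,0.75]}'
python3 -m pendant '{"dp":[[0,0,-12],[0,0,-22],[0,0,-30],[0,0,-34],[0,0,-34]],"delta_rot":[[0,0,0],[0,0,0],[0,0,0],[0,0,0],[0,0,0]],"claw":[0.75,0.75,0.75,0.75,0.75]}'
python3 -m pendant '{"dp":[[0,0,0],[0,0,0],[0,0,0],[0,0,0],[0,0,0]],"delta_rot":[[0,0,0],[0,0,0],[0,0,0],[0,0,0],[0,0,0]],"claw":[0.4,0.2,0.2,0.2,0.2]}'
python3 -m pendant '{"dp":[[0,0,5],[0,0,20],[0,0,55],[0,0,95],[0,0,120]],"delta_rot":[[0,0,0],[0,0,0],[0,0,0],[0,0,0],[0,0,0]],"claw":[0.2,0.2,0.2,0.2,0.2]}'
```

```text
clock: 33.9
position: [0.603, 0.2336, 0.0088]
ee_rot: [3.141, 0.004, 0.16]
ft_force: [-0.6, -0.3, -0.1]
finger_gap: 0.751
gripper_force: 0.0
clock: 34.32
position: [0.6057, 0.2359, -0.0217]
ee_rot: [-3.141, -0.001, 0.162]
ft_force: [-0.2, 0.7, 0.4]
finger_gap: 0.75
gripper_force: 0.0
clock: 34.73
position: [0.6064, 0.2364, -0.0202]
ee_rot: [-3.141, -0.003, 0.162]
ft_force: [-1.0, -0.7, 6.3]
finger_gap: 0.58
gripper_force: 62.9
clock: 35.15
position: [0.6062, 0.2364, 0.1013]
ee_rot: [-3.141, -0.003, 0.162]
ft_force: [0.8, -0.2, -0.7]
finger_gap: 0.581
gripper_force: 62.7
```

```bash
python3 -m pendant '{"dp":[[-10,-25,0],[-25,-62,0],[-40,-99,0],[-55,-136,0],[-69,-173,0]],"delta_rot":[[0,0,-0.016],[0,0,-0.016],[0,0,-0.016],[0,0,-0.016],[0,0,-0.016]],"claw":[0.2,0.2,0.2,0.2,0.2]}'
python3 -m pendant '{"dp":[[-15,-37,0],[-30,-74,0],[-45,-111,0],[-60,-148,0],[-72,-180,0]],"delta_rot":[[0,0,0],[0,0,0],[0,0,0],[0,0,0],[0,0,0]],"claw":[0.2,0.2,0.2,0.2,0.2]}'
python3 -m pendant '{"dp":[[-10,-20,0],[-10.2,-26.3,0],[-10.2,-26.3,-20],[-10.2,-26.3,-40],[-10.2,-26.3,-47]],"delta_rot":[[0,0,0],[0,0,0],[0,0,0],[0,0,0],[0,0,0]],"claw":[0.2,0.2,0.2,0.2,0.2]}'
python3 -m pendant '{"dp":[[0,0,0],[0,0,0],[0,0,0],[0,0,0],[0,0,0]],"delta_rot":[[0,0,0],[0,0,0],[0,0,0],[0,0,0],[0,0,0]],"claw":[0.2,0.2,0.2,0.2,0.2]}'
```

```text
clock: 35.57
position: [0.5347, 0.0618, 0.0982]
ee_rot: [3.141, 0.0, 0.147]
ft_force: [0.5, 0.2, -0.7]
finger_gap: 0.579
gripper_force: 62.6
clock: 35.98
position: [0.4624, -0.1188, 0.0983]
ee_rot: [3.141, 0.0, 0.146]
ft_force: [0.6, -0.7, -1.3]
finger_gap: 0.579
gripper_force: 62.6
clock: 36.4
position: [0.4528, -0.1426, 0.0494]
ee_rot: [-3.14, 0.002, 0.145]
ft_force: [-0.3, 0.4, -1.5]
finger_gap: 0.579
gripper_force: 62.6
clock: 36.82
position: [0.4548, -0.1434, 0.0518]
ee_rot: [3.141, -0.002, 0.146]
ft_force: [0.5, 0.0, -2.0]
finger_gap: 0.583
gripper_force: 62.6
```

```bash
python3 -m pendant '{"dp":[[0,0.1,-3],[0,0.1,-6],[0,0.1,-8],[0,0.1,-9.5],[0,0.1,-9.5]],"delta_rot":[[0,0,0],[0,0,0],[0,0,0],[0,0,0],[0,0,0]],"claw":[0.2,0.2,0.2,0.2,0.2]}'
python3 -m pendant '{"dp":[[0,0,-0.5],[0,0,-1],[0,0,-1],[0,0,-1],[0,0,-1]],"delta_rot":[[0,0,0],[0,0,0],[0,0,0],[0,0,0],[0,0,0]],"claw":[0.2,0.2,0.75,0.75,0.75]}'
python3 -m pendant '{"dp":[[0,0,20],[0,0,60],[0,0,100],[0,0,140],[0,0,180]],"delta_rot":[[0,0,0],[0,0,0],[0,0,0],[0,0,0],[0,0,0]],"claw":[0.75,0.75,0.75,0.75,0.75]}'
python3 -m pendant '{"dp":[[-10,12,16],[-10,12,16],[-10,12,16],[-10,12,16],[-10,12,16]],"delta_rot":[[0,0,0],[0,0,0],[0,0,0],[0,0,0],[0,0,0]],"claw":[0.75,0.75,0.75,0.75,0.75]}'
python3 - <<'E'
from h import *
im,p=meas(zp=.078)
E
```

```text
clock: 37.23
position: [0.4537, -0.1432, 0.0417]
ee_rot: [-3.141, 0.0, 0.146]
ft_force: [-2.5, 1.1, 4.6]
finger_gap: 0.579
gripper_force: 63.3
clock: 37.65
position: [0.454, -0.1433, 0.0404]
ee_rot: [3.142, -0.0, 0.146]
ft_force: [-0.4, 0.5, -0.2]
finger_gap: 0.75
gripper_force: 0.0
clock: 38.07
position: [0.4533, -0.143, 0.2219]
ee_rot: [-3.141, 0.001, 0.146]
ft_force: [0.6, -0.2, 0.5]
finger_gap: 0.752
gripper_force: 0.0
clock: 38.48
position: [0.4429, -0.1311, 0.2345]
ee_rot: [-3.14, 0.003, 0.146]
ft_force: [0.5, 0.1, 0.7]
finger_gap: 0.748
gripper_force: 0.0
TCP [ 0.443  -0.1311  0.2345] yaw 0.14563721034410504
orange z 0.03 [ 0.2213 -0.2566] [24.5733 23.8705] -14.28 px [382.  331.4]
orange z 0.078 [ 0.2597 -0.2393] [21.4351 20.822 ] -14.28 px [382.  331.4]
orange z 0.03 [ 0.4823 -0.1423] [24.4774 23.9658] 8.33 px [330.5 131.1]
orange z 0.078 [ 0.4874 -0.1396] [21.3515 20.9052] 8.33 px [330.5 131.1]
orange z 0.03 [ 0.5851 -0.4373] [53.8167 26.0559] -81.69 px [617.3  76.1]
orange z 0.078 [ 0.5771 -0.3969] [46.9439 22.7283] -81.69 px [617.3  76.1]
```

Plate D is placed, with its hole at (0.4874, −0.1396), about 1 mm from the others. Now the last plate, E.

```bash
python3 -m pendant '{"dp":[[20,34,0],[40,68,0],[60,100,0],[80,130,-5],[100,160,-15]],"delta_rot":[[0,0,-0.09],[0,0,-0.09],[0,0,-0.09],[0,0,-0.09],[0,0,-0.09]],"claw":[0.75,0.75,0.75,0.75,0.75]}'
python3 -m pendant '{"dp":[[20,30,-10],[40,60,-20],[60,80,-30],[65,84,-33],[65,84,-33]],"delta_rot":[[0,0,0],[0,0,0],[0,0,0],[0,0,0],[0,0,0]],"claw":[0.75,0.75,0.75,0.75,0.75]}'
python3 - <<'E'
from h import *
im,p=meas(); print(sense()["position"])
E
```

```text
clock: 38.95
position: [0.5452, 0.03, 0.2207]
ee_rot: [3.141, 0.0, 0.055]
ft_force: [0.7, -1.4, -0.2]
finger_gap: 0.749
gripper_force: 0.0
clock: 39.37
position: [0.609, 0.114, 0.1848]
ee_rot: [3.141, 0.005, 0.058]
ft_force: [-0.9, -1.0, -0.6]
finger_gap: 0.751
gripper_force: 0.0
TCP [0.6081 0.1128 0.1859] yaw 0.057018251471382175
orange z 0.016 [ 0.4417 -0.1975] [26.5697 25.7947] -82.13 px [558.4 316. ]
orange z 0.03 [ 0.4519 -0.1845] [25.4758 24.7326] -82.13 px [558.4 316. ]
orange z 0.016 [0.429  0.4735] [128.3015  26.809 ] -13.67 px [  9.1 295.7]
orange z 0.03 [0.4397 0.4589] [123.019   25.7051] -13.67 px [  9.1 295.7]
orange z 0.016 [0.6543 0.1034] [21.0068 20.6046] 3.29 px [328.1 127.6]
orange z 0.03 [0.6558 0.104 ] [20.142  19.7563] 3.29 px [328.1 127.6]
white z 0.016 [0.6192 0.1011] cm [0.6245 0.1011] [110.7987 101.1092] 3.28
[0.6081 0.1128 0.1859]
```

```bash
python3 -m pendant '{"dp":[[10,-11.7,-40],[10,-11.7,-80],[10,-11.7,-120],[10,-11.7,-155],[10,-11.7,-177]],"delta_rot":[[0,0,0],[0,0,0],[0,0,0],[0,0,0],[0,0,0]],"claw":[0.75,0.75,0.75,0.75,0.75]}'
python3 -m pendant '{"dp":[[0,0,-12],[0,0,-22],[0,0,-30],[0,0,-33.5],[0,0,-33.5]],"delta_rot":[[0,0,0],[0,0,0],[0,0,0],[0,0,0],[0,0,0]],"claw":[0.75,0.75,0.75,0.75,0.75]}'
python3 -m pendant '{"dp":[[0,0,0],[0,0,0],[0,0,0],[0,0,0],[0,0,0]],"delta_rot":[[0,0,0],[0,0,0],[0,0,0],[0,0,0],[0,0,0]],"claw":[0.75,0.6,0.4,0.2,0.2]}'
python3 -m pendant '{"dp":[[0,0,5],[0,0,20],[0,0,55],[0,0,95],[0,0,130]],"delta_rot":[[0,0,0],[0,0,0],[0,0,0],[0,0,0],[0,0,0]],"claw":[0.2,0.2,0.2,0.2,0.2]}'
```

```text
clock: 39.83
position: [0.6153, 0.0988, 0.0081]
ee_rot: [3.141, 0.006, 0.054]
ft_force: [-0.4, -0.4, 0.0]
finger_gap: 0.754
gripper_force: 0.0
clock: 40.25
position: [0.6194, 0.1008, -0.0216]
ee_rot: [3.142, -0.001, 0.056]
ft_force: [-1.1, -0.4, 0.0]
finger_gap: 0.749
gripper_force: 0.0
clock: 40.67
position: [0.6201, 0.1013, -0.0201]
ee_rot: [-3.141, -0.003, 0.056]
ft_force: [-0.9, 0.1, 6.0]
finger_gap: 0.581
gripper_force: 61.7
clock: 41.08
position: [0.6186, 0.1011, 0.1099]
ee_rot: [-3.142, 0.0, 0.056]
ft_force: [0.7, -0.1, -1.8]
finger_gap: 0.581
gripper_force: 62.6
```

```bash
python3 -m pendant '{"dp":[[-15,-20,0],[-35,-50,0],[-56,-82,0],[-77,-114,0],[-98,-146,0]],"delta_rot":[[0,0,0.03],[0,0,0.06],[0,0,0.09],[0,0,0.09],[0,0,0.09]],"claw":[0.2,0.2,0.2,0.2,0.2]}'
python3 -m pendant '{"dp":[[-21,-32,0],[-42,-64,0],[-60,-86,0],[-65,-95,0],[-65,-98.3,0]],"delta_rot":[[0,0,0],[0,0,0],[0,0,0],[0,0,0],[0,0,0]],"claw":[0.2,0.2,0.2,0.2,0.2]}'
python3 -m pendant '{"dp":[[-2,0,-8],[-2,0,-20],[-2,0,-34],[-2,0,-42],[-2,0,-44]],"delta_rot":[[0,0,0],[0,0,0],[0,0,0],[0,0,0],[0,0,0]],"claw":[0.2,0.2,0.2,0.2,0.2]}'
python3 -m pendant '{"dp":[[0,0,0],[0,0,0],[0,0,0],[0,0,0],[0,0,0]],"delta_rot":[[0,0,0],[0,0,0],[0,0,0],[0,0,0],[0,0,0]],"claw":[0.2,0.2,0.2,0.2,0.2]}'
```

```text
clock: 41.5
position: [0.5199, -0.0458, 0.1087]
ee_rot: [3.141, -0.001, 0.147]
ft_force: [0.7, -0.2, -1.7]
finger_gap: 0.579
gripper_force: 62.6
clock: 41.92
position: [0.4545, -0.1445, 0.1084]
ee_rot: [3.142, 0.0, 0.143]
ft_force: [0.6, -0.2, -1.8]
finger_gap: 0.58
gripper_force: 62.6
clock: 42.33
position: [0.4536, -0.1417, 0.0622]
ee_rot: [-3.14, 0.002, 0.147]
ft_force: [-0.5, 0.1, -0.1]
finger_gap: 0.583
gripper_force: 62.6
clock: 42.75
position: [0.4544, -0.1434, 0.0645]
ee_rot: [3.141, -0.001, 0.146]
ft_force: [0.4, -0.5, -0.7]
finger_gap: 0.586
gripper_force: 62.6
```

```bash
python3 -m pendant '{"dp":[[0,0.1,-3],[0,0.1,-6],[0,0.1,-8.5],[0,0.1,-10],[0,0.1,-10]],"delta_rot":[[0,0,0],[0,0,0],[0,0,0],[0,0,0],[0,0,0]],"claw":[0.2,0.2,0.2,0.2,0.2]}'
python3 -m pendant '{"dp":[[0,0,-0.5],[0,0,-1],[0,0,-1],[0,0,-1],[0,0,-1]],"delta_rot":[[0,0,0],[0,0,0],[0,0,0],[0,0,0],[0,0,0]],"claw":[0.2,0.2,0.75,0.75,0.75]}'
python3 -m pendant '{"dp":[[0,0,20],[0,0,60],[0,0,100],[0,0,140],[0,0,170]],"delta_rot":[[0,0,0],[0,0,0],[0,0,0],[0,0,0],[0,0,0]],"claw":[0.75,0.75,0.75,0.75,0.75]}'
python3 -m pendant '{"dp":[[-10,12,0],[-10,12,0],[-10,12,0],[-10,12,0],[-10,12,0]],"delta_rot":[[0,0,0],[0,0,0],[0,0,0],[0,0,0],[0,0,0]],"claw":[0.75,0.75,0.75,0.75,0.75]}'
python3 - <<'E'
from h import *
im,p=meas(zp=.090); u,v=330,150; cv2.imwrite("pics/w12.png",im[30:330,130:530,::-1].repeat(2,0).repeat(2,1))
it,pt=snap("top","t12"); print(p)
for k in blobs(mask(it,"green"),3):print("green",cen(k),cv2.contourArea(k),plane(pt,cen(k),.145+.01)[0],plane(pt,cen(k),.035)[0])
c=cv2.resize(it[105:165,345:405],(360,360),interpolation=cv2.INTER_CUBIC); cc=cv2.resize(it[100:160,405:465],(360,360),interpolation=cv2.INTER_CUBIC)
cv2.imwrite("pics/dial.png",np.hstack([c,cc])[:,:,::-1])
E
```

```text
clock: 43.17
position: [0.4536, -0.1431, 0.0539]
ee_rot: [-3.141, 0.001, 0.146]
ft_force: [-1.9, -0.5, 1.2]
finger_gap: 0.584
gripper_force: 62.9
clock: 43.58
position: [0.454, -0.1432, 0.0529]
ee_rot: [3.142, -0.0, 0.146]
ft_force: [-0.4, -0.4, -0.4]
finger_gap: 0.747
gripper_force: 0.0
clock: 44.0
position: [0.4547, -0.1435, 0.226]
ee_rot: [3.14, -0.003, 0.146]
ft_force: [1.4, 1.4, 0.6]
finger_gap: 0.751
gripper_force: 0.0
clock: 44.42
position: [0.4431, -0.131, 0.2213]
ee_rot: [-3.14, 0.003, 0.146]
ft_force: [0.1, 0.6, -0.2]
finger_gap: 0.75
gripper_force: 0.0
TCP [ 0.4433 -0.1311  0.2214] yaw 0.14577043745342189
orange z 0.03 [ 0.222  -0.2565] [24.5091 23.5374] -15.21 px [383.8 338. ]
orange z 0.09 [ 0.2717 -0.2341] [20.4538 19.6428] -15.21 px [383.8 338. ]
orange z 0.03 [ 0.4814 -0.143 ] [25.3555 24.804 ] -81.67 px [331.5 133.7]
orange z 0.09 [ 0.4882 -0.1394] [21.1601 20.6999] -81.67 px [331.5 133.7]
orange z 0.03 [ 0.5839 -0.4309] [42.3857 25.1434] -81.68 px [621.7  76.1]
orange z 0.09 [ 0.5737 -0.3796] [35.3724 20.9832] -81.68 px [621.7  76.1]
{'mtx': array([[327.599 ,   0.    , 316.4029],
       [  0.    , 327.599 , 199.9566],
       [  0.    ,   0.    ,   1.    ]]), 'position': array([ 0.5221, -0.1209,  0.3926]), 'attitude': array([-0.319 ,  0.0016, -1.4257])}
green [355.5 131.5] 3.0 [ 0.6472 -0.0412  0.155 ] [ 0.6769 -0.0497  0.035 ]
green [442.3253 126.1888] 41.5 [ 0.659  -0.2713  0.155 ] [ 0.6898 -0.3014  0.035 ]
```

View pics/dial.png

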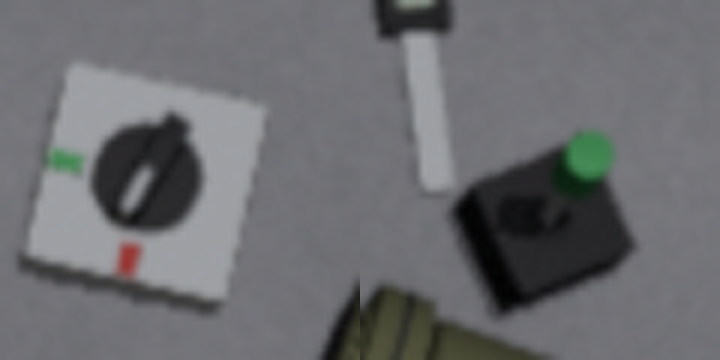

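The crop shows the dial's white pointer line at lower left, about 0.3 rad past red and turning towards green. The pin stands in the black stand with its green top at crop (588,157). The pile's hole centres all agree within about 1 mm. I move above the pin and look with the wrist camera.

```bash
python3 -m pendant '{"dp":[[34,-22,10],[68,-44,20],[100,-66,27],[134,-88,27],[166,-110,27]],"delta_rot":[[0,0,0],[0,0,0],[0,0,0],[0,0,0],[0,0,0]],"claw":[0.75,0.75,0.75,0.75,0.75]}'
python3 -m pendant '{"dp":[[30,-22,0],[45,-32,0],[50,-34,0],[50,-34,0],[50,-34,0]],"delta_rot":[[0,0,0],[0,0,0],[0,0,0],[0,0,0],[0,0,0]],"claw":[0.75,0.75,0.75,0.75,0.75]}'
python3 -m pendant '{"dp":[[0,0,0],[0,0,0],[0,0,0],[0,0,0],[0,0,0]],"delta_rot":[[0,0,0],[0,0,0],[0,0,0],[0,0,0],[0,0,0]],"claw":[0.75,0.75,0.75,0.75,0.75]}'
python3 - <<'E'
from h import *
im,p=snap("wrist","w13"); s=sense(); print(s["position"],s["ee_rot"][2])
for k in blobs(mask(im,"green"),30): print("green",cen(k),cv2.boundingRect(k),rect(p,k,.155))
for k in blobs(mask(im,"orange"),200): print("or",cen(k),rect(p,k,.09))
a=im[90:290,220:420,::-1]; cv2.imwrite("pics/w13c.png",np.hstack([a.repeat(3,0).repeat(3,1)[:, :400] if 0 else cv2.resize(a,(600,600),interpolation=cv2.INTER_CUBIC)]))
E
```

```text
clock: 44.93
position: [0.6118, -0.2426, 0.2494]
ee_rot: [3.142, -0.0, 0.146]
ft_force: [0.3, -0.2, -0.1]
finger_gap: 0.749
gripper_force: 0.0
clock: 45.35
position: [0.659, -0.2746, 0.2485]
ee_rot: [-3.14, 0.003, 0.146]
ft_force: [-0.4, 0.6, -0.5]
finger_gap: 0.749
gripper_force: 0.0
clock: 45.77
position: [0.6596, -0.2748, 0.2506]
ee_rot: [3.141, -0.001, 0.146]
ft_force: [0.3, -0.2, -0.3]
finger_gap: 0.749
gripper_force: 0.0
[ 0.6597 -0.2749  0.2505] 0.14595221145665382
green [317.0185 181.4865] (304, 165, 26, 33) (array([ 0.6679, -0.2754]), array([27.1002, 20.9413]), -8.877571105957031)
green [125.181  117.7124] (118, 112, 15, 12) (array([ 0.6975, -0.1171]), array([10.5039,  6.0605]), 77.07421112060547)
or [438.6318 237.0985] (array([ 0.6073, -0.4217]), array([55.8911, 25.4557]), 48.507667541503906)
```

View pics/w13c.png

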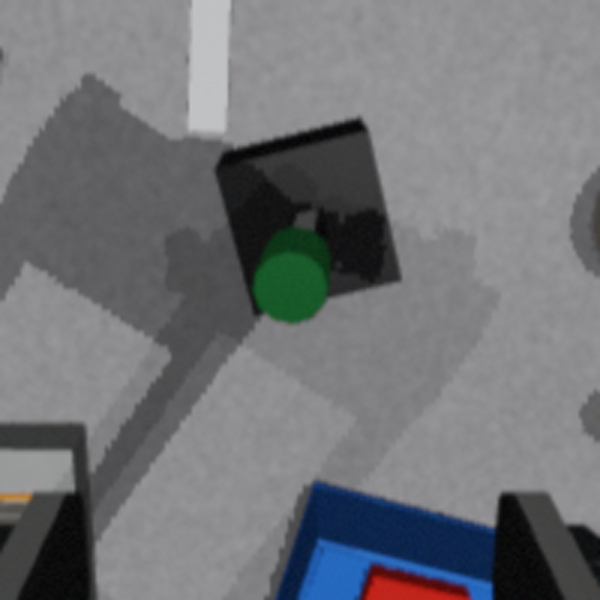

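The wrist view shows the pin's green top disc centred near full-image (317,185). The shaft enters the stand at about (322,163), and the stand's top face is centred near (324,165). I compute the lean from the heights.

Run:
```python
from h import *
im,p=snap("wrist"); m=mask(im,"green"); m[:, :250]=0
# top disc: brighter green part
h=hsv(im); print("V range",[int(h[r,317,2]) for r in range(160,200,2)])
d=cv2.inRange(h,np.array((50,100,95)),np.array((85,255,255))); d[:, :250]=0
for k in blobs(d,50): (c,r)=cv2.minEnclosingCircle(k); print("disc",c,r,"dia mm",2*r*1000*np.linalg.norm(plane(p,[c],.155)[0]-p["position"])/327.6*.95); 
for uv,z in [((317,185),.155),((319,178),.115),((321.7,162.7),.06),((324,164.7),.05)]: print(uv,z,plane(p,uv,z)[0])
it,pt=snap("top")
for k in blobs(mask(it,"green"),10): print("top",cen(k),plane(pt,cen(k),.155)[0],plane(pt,cen(k),.148)[0])
s,ps=snap("scene")
for k in blobs(mask(s,"green"),10): print("scene",cen(k),cv2.boundingRect(k),plane(ps,cen(k),.135)[0])
# dial from wrist
w=mask(im,"white"); 
for k in blobs(w,500):
    r=rect(p,k,.035)
    if 85<r[1][1]<115: print("dialbox",r,cen(k))
g=plane(p,[125.2,117.7],.035); print("green mark",g)
for k in blobs(mask(im,"red"),15): print("red",cen(k),cv2.contourArea(k),plane(p,cen(k),.035)[0])
```

```text
V range [19, 21, 29, 46, 53, 54, 54, 78, 91, 91, 90, 91, 90, 91, 89, 88, 88, 85, 88, 118]
(317, 185) 0.155 [ 0.665  -0.2758  0.155 ]
(319, 178) 0.115 [ 0.6612 -0.2784  0.115 ]
(321.7, 162.7) 0.06 [ 0.6654 -0.2813  0.06  ]
(324, 164.7) 0.05 [ 0.6614 -0.2847  0.05  ]
scene [183.4505 190.2161] (180, 184, 8, 14) [ 0.6675 -0.2769  0.135 ]
green mark [[ 0.6795 -0.0512  0.035 ]]
red [351.1137 308.7123] 1646.0 [ 0.4621 -0.3539  0.035 ]
red [151.2206 162.9412] 68.0 [ 0.6305 -0.0802  0.035 ]
```

```bash
python3 -m pendant '{"dp":[[4,-4,0],[4,-4,-20],[4,-4,-40],[4,-4,-60],[4,-4,-80]],"delta_rot":[[0,0,-0.12],[0,0,-0.24],[0,0,-0.25],[0,0,-0.25],[0,0,-0.25]],"claw":[0.75,0.75,0.75,0.75,0.75]}'
python3 -m pendant '{"dp":[[0,0,-25],[0,0,-50],[0,0,-68],[0,0,-78],[0,0,-78]],"delta_rot":[[0,0,0],[0,0,0],[0,0,0],[0,0,0],[0,0,0]],"claw":[0.75,0.75,0.75,0.75,0.75]}'
python3 -m pendant '{"dp":[[0,0,0],[0,0,0],[0,0,0],[0,0,0],[0,0,0]],"delta_rot":[[0,0,0],[0,0,0],[0,0,0],[0,0,0],[0,0,0]],"claw":[0.6,0.5,0.4,0.3,0.2]}'
python3 -m pendant '{"dp":[[0,0,0],[0,0,0],[0,0,0],[0,0,0],[0,0,0]],"delta_rot":[[0,0,0],[0,0,0],[0,0,0],[0,0,0],[0,0,0]],"claw":[0.1,0,0,0,0]}'
```

```text
clock: 46.38
position: [0.664, -0.2793, 0.1693]
ee_rot: [3.141, -0.001, -0.104]
ft_force: [-0.2, -0.3, 0.1]
finger_gap: 0.75
gripper_force: 0.0
clock: 46.8
position: [0.662, -0.2783, 0.0887]
ee_rot: [-3.14, 0.005, -0.104]
ft_force: [0.3, 0.7, 0.4]
finger_gap: 0.75
gripper_force: 0.0
clock: 47.22
position: [0.6649, -0.2797, 0.0937]
ee_rot: [3.14, -0.003, -0.104]
ft_force: [0.3, 1.9, 2.7]
finger_gap: 0.236
gripper_force: 58.4
clock: 47.63
position: [0.6649, -0.2796, 0.0936]
ee_rot: [3.141, -0.003, -0.104]
ft_force: [-0.1, 0.7, 5.2]
finger_gap: 0.245
gripper_force: 58.6
```

Pin gripped at a gap of 0.245, which matches its 22 mm grip. I lift and hover it beside the pile, taking wrist images at two hovers to locate the shaft and tip.

```bash
python3 -m pendant '{"dp":[[0,0,10],[0,0,40],[0,0,80],[0,0,115],[0,0,130]],"delta_rot":[[0,0,0],[0,0,0],[0,0,0],[0,0,0],[0,0,0]],"claw":[0,0,0,0,0]}'
python3 -m pendant '{"dp":[[-20,16,0],[-50,40,0],[-80,65,0],[-110,88,0],[-140,112,0]],"delta_rot":[[0,0,0],[0,0,0],[0,0,0],[0,0,0],[0,0,0]],"claw":[0,0,0,0,0]}'
python3 -m pendant '{"dp":[[-10,8,0],[-18,14,-5],[-18,14,-20],[-18,14,-28],[-18,14,-28]],"delta_rot":[[0,0,0],[0,0,0],[0,0,0],[0,0,0],[0,0,0]],"claw":[0,0,0,0,0]}'
python3 -m pendant '{"dp":[[0,0,0],[0,0,0],[0,0,0],[0,0,0],[0,0,0]],"delta_rot":[[0,0,0],[0,0,0],[0,0,0],[0,0,0],[0,0,0]],"claw":[0,0,0,0,0]}'
python3 - <<'E'
from h import *
im,p=snap("wrist","p1"); s=sense(); print(s["position"],s["ee_rot"])
T=s["position"]; print("pin tip expect",proj(p,[T-[0,0,.084]]),"grip top",proj(p,[T+[0,0,.061]]),"hole",proj(p,[[.4883,-.1395,.09]]))
s_,ps=snap("scene","p1s"); t_,pt=snap("top","p1t")
print("scene tip",proj(ps,[T-[0,0,.084]]),"hole",proj(ps,[[.4883,-.1395,.09]]))
E
```

```text
clock: 48.05
position: [0.6659, -0.2802, 0.2282]
ee_rot: [3.139, -0.007, -0.104]
ft_force: [0.6, -0.8, 0.4]
finger_gap: 0.234
gripper_force: 59.0
clock: 48.47
position: [0.5219, -0.166, 0.2219]
ee_rot: [-3.141, 0.001, -0.104]
ft_force: [-0.1, -1.0, -0.5]
finger_gap: 0.245
gripper_force: 59.1
clock: 48.88
position: [0.5046, -0.1527, 0.1924]
ee_rot: [-3.141, 0.003, -0.104]
ft_force: [-0.7, -0.1, -0.5]
finger_gap: 0.241
gripper_force: 59.1
clock: 49.3
position: [0.5064, -0.1535, 0.1942]
ee_rot: [3.141, -0.001, -0.104]
ft_force: [-0.5, 0.3, -0.5]
finger_gap: 0.237
gripper_force: 59.1
[ 0.5063 -0.1534  0.1942] [ 3.1415 -0.0005 -0.1044]
pin tip expect [[314.7422 195.2798]] grip top [[313.0299 303.8371]] hole [[301.5722 209.2007]]
scene tip [[252.957  169.7379]] hole [[260.7139 171.6598]]
```

Run:
```python
import cv2,numpy as np
im=cv2.imread("pics/p1.png"); g=cv2.cvtColor(im,cv2.COLOR_BGR2GRAY)
for r in range(176,262,4): print(r," ".join(f"{v:3d}" for v in g[r,286:346:2]))
```

```text
176  93  92  93  96 100  95  99  90  91  94  94  93  93  91  93  99 107 108 109 102 101  97  91  91  91  90  90  92  98 115
180  92  89  90  90  94  92  92 103 112 112 113 103  96  91  89  89  89  89  89  90  92 100 109 133 152 202 204 204 206 206
184 117 113 117 103  97  91  90  89  89  88  88  91  92 101 113 125 133 137 139 139 140 138 138 139 139 139 139 140 153 201
188  89  89  89  91  93 105 113 128 134 138 138 138 138 139 140 139 139 138 139 138 139 139 138 138 138 139 139 139 139 139
192 136 137 138 139 138 139 138 138 138 138 138 138 138 138 138 138 139 139 139 138 139 139 139 138 139 139 138 138 139 139
196 139 138 138 138 138 138 139 137 138 134 126 108 113 138 138 135 125 136 138 137 139 138 138 138 138 138 138 138 138 138
200 130 122 122 113 107  98  96  97 103 103 110 110  96 126  83  76  76  76  87 137 138 139 139 138 138 139 138 138 138 139
204 135  99 100  93  89  94  84  88  95  94  93 100  98  94  73  77  77  78  82 136 139 138 138 139 138 139 138 138 138 138
208 138 126  95 108  84  83  90  90 102  97 104 103 113  93  72  76  76  76  77 134 138 138 138 138 138 139 
[... 927 characters left out ...]
 137 138 131  71  75  76  75  75  73  97 138 137 156 203 203 204 200 110 122 125
244 137 137 138 138 137 137 138 137 137 136 112  60  42  44  43  43  42  44  42  46  71 132 199 203 204 203 203 179  91  93
248  83  84  82  51  58 134 137 121  49  41  44  42  44  43  45  40  44  43  43  43  42  39  41  98 199 203 142  72  58  74
252  75  74  64  15  33 156 130  41  42  42  43  44  43  43  40  45  43  45  43  45  43  44  42  42  51 174 100  15  38  75
256  75  75  36  20  20 123  40  42  41  41  43  45  45  41  42  45  45  44  45  41  42  46  42  43  41  40  21  19  21  75
260  76  72  22  14  12  37  41  42  42  40  44  43  43  44  45  45  42  46  44  44  42  44  42  43  42  39  20  17  15  58
```

Run:
```python
from h import *
p=camera_params("wrist"); im=cv2.imread("pics/p1.png")[:,:,::-1].copy(); T=sense()["position"]
m=mask(im,"orange"); m[:, :280]=0; m[:,335:]=0; m[:180]=0; m[230:]=0
k=max(blobs(m,20),key=cv2.contourArea); c,sz,a=rect(p,k,.09); print("hole",c,sz,a,cen(k))
tip=plane(p,[318.2,196.3],T[2]-.084)[0]; base=plane(p,[317.5,241],T[2]+.021)[0]; print("tip",tip,"gripbase(near side)",base,"T",T)
print("move mm",(c-tip[:2])*1000)
S=cv2.imread("pics/p1s.png"); g=cv2.cvtColor(S,cv2.COLOR_BGR2GRAY)
for r in range(150,176,2): print(r," ".join(f"{v:3d}" for v in g[r,240:275]))
```

```text
hole [ 0.4876 -0.1391] [22.2286 22.1529] 8.633115768432617 [299.2498 208.7426]
tip [ 0.5048 -0.1559  0.1101] gripbase(near side) [ 0.5142 -0.156   0.2151] T [ 0.506  -0.1533  0.1941]
move mm [-17.2062  16.822 ]
150 169 166 164 165 164 166 168 160 111  87  91 147 164 192 221 227 233 233 233 232 229 229 221 215 196 187 176 170 167 161 159 156 156 153 143
152 166 168 166 166 164 165 164 158 128  95  88 135 187 221 232 235 234 235 235 235 235 234 235 235 235 235 235 233 232 230 230 229 216 210 176
154 164 165 164 167 166 162 161 161 125  92  88 128 202 217 223 227 232 234 234 235 234 235 235 235 234 230 226 227 227 230 232 231 230 196 169
156 163 164 164 165 162 160 162 163 151 107  87  84  99 108 120 121 129 150 184 227 235 234 235 235 228 226 223 221 219 214 177 159 165 165 165
158 162 163 161 163 163 160 161 164 156 119  90  83  92  97 100 101 104 137 207 223 227 232 232 231 223 217 212 174 147 141 141 156 162 163 164
160 163 164 163 164 163 165 164 164 160 125  96  85  96 101 102 104 122 203 222 224 224 226 209 161 152 143 141 140 139 138 158 163 166 172 168
162 162 163 164 163 165 1
[... 282 characters left out ...]
 164 160 161 160 161 153 122  92  83 106 120 128 131 132 130 133 130 130 129 129 132 129 129 129 130 131 132 130 108  84  77
168 163 164 165 162 156 142 141 144 148 145 128  99  82  97 122 128 129 130 127 130 131 131 131 130 131 129 131 130 129 129 129 116  86  77  76
170 161 162 161 152 141 132 129 130 131 130 127 109 101 119 129 129 131 114  97 102 104 106 111 117 120 127 129 132 129 130 117  86  75  73  77
172 159 161 171 155 145 135 130 130 131 130 130 131 130 130 128 127 120  95  84  97  97  97  99  94 101 122 129 128 129 123  95  83  80  79  76
174 144 141 185 212 214 162 139 132 130 131 129 129 130 132 130 124  99  93  84  90  97  96  95  95 123 130 131 130 132 151 161 160 157 156 154
```

The hole and the pin tip are in the same wrist image, and the scene view agrees with both: tip at (252,170), hole near (260,172). I move over by (−16.5, +16.8) mm and descend while watching the force.

```bash
python3 -m pendant '{"dp":[[-10,10,0],[-16.5,16.8,0],[-16.5,16.8,0],[-16.5,16.8,0],[-16.5,16.8,-5]],"delta_rot":[[0,0,0],[0,0,0],[0,0,0],[0,0,0],[0,0,0]],"claw":[0,0,0,0,0]}'
python3 -m pendant '{"dp":[[0,0,0],[0,0,-4],[0,0,-8],[0,0,-12],[0,0,-16]],"delta_rot":[[0,0,0],[0,0,0],[0,0,0],[0,0,0],[0,0,0]],"claw":[0,0,0,0,0]}'
python3 -m pendant '{"dp":[[0,0,-3],[0,0,-6],[0,0,-9],[0,0,-12],[0,0,-14]],"delta_rot":[[0,0,0],[0,0,0],[0,0,0],[0,0,0],[0,0,0]],"claw":[0,0,0,0,0]}'
python3 - <<'E'
from h import *
im,p=snap("wrist","p2"); g=cv2.cvtColor(im,cv2.COLOR_RGB2GRAY)
for r in range(196,246,4): print(r," ".join(f"{v:3d}" for v in g[r,290:346:2]))
print(sense()["position"])
E
```

```text
clock: 49.87
position: [0.4902, -0.1365, 0.1899]
ee_rot: [3.141, -0.003, -0.104]
ft_force: [0.6, -0.7, -1.6]
finger_gap: 0.241
gripper_force: 59.1
clock: 50.28
position: [0.4893, -0.1364, 0.1723]
ee_rot: [-3.141, 0.001, -0.104]
ft_force: [-0.3, -0.3, 0.5]
finger_gap: 0.239
gripper_force: 59.1
clock: 50.7
position: [0.4893, -0.1363, 0.1585]
ee_rot: [-3.142, 0.0, -0.104]
ft_force: [-0.3, -0.4, -0.8]
finger_gap: 0.241
gripper_force: 59.1
196 138 137 138 137 137 138 128  95 106  95  92  82  90  88  85  89  91  89  93 114  95 121 137 138 138 138 138 138
200 138 137 137 138 137 137 136 102  95 108  80  93  72  75  76  76  76 100 105 111  98 102 136 138 138 138 138 137
204 138 137 138 138 138 138 138 132  96  99  81  83  72  75  76  76  74  88  89  90 113  96 120 138 138 137 138 137
208 137 138 138 138 137 137 137 138 111  96 113  77  72  76  77  75  74  87  89  91 101  97 100 136 137 138 137 138
212 138 137 138 137 137 137 137 138 134  97 102  83  72  76  77  77  76  97  95  94  95  99  99 125 137 137 137 137
216 137 137 137 137 137 137 137 137 137 117  93  83  75  77  76  76  74 132 137 1
[... 172 characters left out ...]
37 137 136 137 137 137 137  82  74  75  75  77  74 119 137 138 137 137 137 137 137 137 137 137
228  99 127 137 137 137 138 137 137 137 136 134  78  74  75  76  76  74 119 137 138 137 137 137 137 137 136 137 144
232 101 103 135 137 137 136 136 136 137 138 132  76  76  75  77  76  74 107 138 138 137 137 137 137 138 137 138 199
236 100 100 115 137 136 137 137 138 137 138 130  75  75  77  76  74  75 108 137 137 137 137 136 138 137 138 177 185
240 100  99 100 134 138 137 137 138 136 138 128  72  74  75  74  76  73  97 137 136 137 137 137 136 137 137 178 203
244  99  99  99 106 136 137 136 134 112  57  44  43  43  44  42  42  41  45  69 107 121 120 120 119 120 176 184 201
[ 0.4891 -0.1362  0.1583]
```

The tip is inside the pile, centred in the frame with no contact force. I continue down.

```bash
python3 -m pendant '{"dp":[[0,0,-8],[0,0,-16],[0,0,-24],[0,0,-32],[0,0,-38]],"delta_rot":[[0,0,0],[0,0,0],[0,0,0],[0,0,0],[0,0,0]],"claw":[0,0,0,0,0]}'
python3 -m pendant '{"dp":[[0,0,-2],[0,0,-4],[0,0,-6],[0,0,-8],[0,0,-10]],"delta_rot":[[0,0,0],[0,0,0],[0,0,0],[0,0,0],[0,0,0]],"claw":[0,0,0,0,0]}'
python3 -m pendant '{"dp":[[0,0,-2],[0,0,-4],[0,0,-6],[0,0,-8],[0,0,-8]],"delta_rot":[[0,0,0],[0,0,0],[0,0,0],[0,0,0],[0,0,0]],"claw":[0,0,0,0,0]}'
```

```text
clock: 51.17
position: [0.4888, -0.1361, 0.1195]
ee_rot: [-3.141, 0.002, -0.104]
ft_force: [0.1, -0.2, -1.3]
finger_gap: 0.241
gripper_force: 59.1
clock: 51.58
position: [0.4898, -0.1365, 0.1111]
ee_rot: [3.141, -0.001, -0.104]
ft_force: [0.1, 0.6, 0.6]
finger_gap: 0.241
gripper_force: 59.1
clock: 52.0
position: [0.49, -0.1365, 0.1028]
ee_rot: [3.142, -0.001, -0.104]
ft_force: [2.4, -0.1, -1.6]
finger_gap: 0.243
gripper_force: 59.0
```

```bash
python3 -m pendant '{"dp":[[0,0,-3],[0,0,-6],[0,0,-8],[0,0,-10],[0,0,-10]],"delta_rot":[[0,0,0],[0,0,0],[0,0,0],[0,0,0],[0,0,0]],"claw":[0,0,0,0,0]}'
python3 -m pendant '{"dp":[[0,0,-1],[0,0,-2],[0,0,-3],[0,0,-3.5],[0,0,-4]],"delta_rot":[[0,0,0],[0,0,0],[0,0,0],[0,0,0],[0,0,0]],"claw":[0,0,0,0,0]}'
```

```text
clock: 52.42
position: [0.4896, -0.1364, 0.0926]
ee_rot: [-3.142, -0.0, -0.104]
ft_force: [2.3, -0.0, -1.5]
finger_gap: 0.241
gripper_force: 58.9
clock: 52.83
position: [0.4897, -0.1364, 0.089]
ee_rot: [3.142, -0.001, -0.104]
ft_force: [1.9, 0.3, 1.0]
finger_gap: 0.237
gripper_force: 59.2
```

```bash
python3 -m pendant '{"dp":[[0,0,-0.5],[0,0,-1],[0,0,-1],[0,0,-1],[0,0,-1]],"delta_rot":[[0,0,0],[0,0,0],[0,0,0],[0,0,0],[0,0,0]],"claw":[0,0,0,0,0]}'
python3 -m pendant '{"dp":[[0,0,-0.5],[0,0,-1],[0,0,-1],[0,0,-1],[0,0,-1]],"delta_rot":[[0,0,0],[0,0,0],[0,0,0],[0,0,0],[0,0,0]],"claw":[0,0,0,0,0]}'
```

```text
clock: 53.25
position: [0.4896, -0.1364, 0.088]
ee_rot: [3.142, -0.0, -0.104]
ft_force: [2.4, 1.1, 0.2]
finger_gap: 0.238
gripper_force: 59.1
clock: 53.67
position: [0.4899, -0.1365, 0.0876]
ee_rot: [3.141, -0.001, -0.104]
ft_force: [2.1, 0.6, 5.4]
finger_gap: 0.24
gripper_force: 59.7
```

It touches bottom at the expected height: 5.4 N, with the tip at about 4 mm. I release and rise.

```bash
python3 -m pendant '{"dp":[[0,0,0],[0,0,0],[0,0,0],[0,0,0],[0,0,0]],"delta_rot":[[0,0,0],[0,0,0],[0,0,0],[0,0,0],[0,0,0]],"claw":[0.3,0.4,0.6,0.75,0.75]}'
python3 -m pendant '{"dp":[[0,0,10],[0,0,40],[0,0,80],[0,0,120],[0,0,160]],"delta_rot":[[0,0,0],[0,0,0],[0,0,0],[0,0,0],[0,0,0]],"claw":[0.75,0.75,0.75,0.75,0.75]}'
python3 -m pendant '{"dp":[[0,0,0],[0,0,0],[0,0,0],[0,0,0],[0,0,0]],"delta_rot":[[0,0,0],[0,0,0],[0,0,0],[0,0,0],[0,0,0]],"claw":[0.75,0.75,0.75,0.75,0.75]}'
python3 - <<'E'
from h import *
im,p=snap("wrist","p3"); print(sense()["position"])
for k in blobs(mask(im,"green"),60): print("green",cen(k),cv2.boundingRect(k),plane(p,cen(k),.149)[0])
print(proj(p,[[.489,-.139,.149],[.489,-.139,.109]]))
m=mask(im,"orange"); print([ (cen(k).round(1),rect(p,k,.09)) for k in blobs(m,60)])
s,ps=snap("scene")
for k in blobs(mask(s,"green"),8): print("scene",cen(k),cv2.boundingRect(k),plane(ps,cen(k),.129)[0])
print(proj(ps,[[.489,-.139,.149],[.489,-.139,.109]]))
E
```

```text
clock: 54.08
position: [0.4885, -0.1361, 0.0865]
ee_rot: [-3.141, 0.002, -0.104]
ft_force: [0.1, 0.4, 0.4]
finger_gap: 0.747
gripper_force: 0.0
clock: 54.5
position: [0.4886, -0.1361, 0.2491]
ee_rot: [-3.142, 0.001, -0.104]
ft_force: [0.2, -0.3, -1.6]
finger_gap: 0.753
gripper_force: 0.0
clock: 54.92
position: [0.488, -0.1359, 0.2452]
ee_rot: [-3.141, 0.004, -0.104]
ft_force: [-0.1, -0.3, -0.4]
finger_gap: 0.746
gripper_force: 0.0
[ 0.4882 -0.1359  0.2452]
green [324.7061 177.7831] (313, 163, 25, 30) [ 0.4983 -0.1452  0.149 ]
[[318.549  189.0155]
 [318.3326 177.306 ]]
[(array([310.5, 174. ]), (array([ 0.4879, -0.1306]), array([23.6441, 10.7694]), -13.978507995605469)), (array([309.5, 143.3]), (array([ 0.5181, -0.1372]), array([91.2168,  7.5105]), -81.95888710021973)), (array([602.9,  40.3]), (array([ 0.5824, -0.4057]), array([68.4854, 25.7226]), -83.83212184906006))]
scene [255.8319 163.9233] (252, 158, 8, 14) [ 0.4976 -0.1468  0.129 ]
[[259.083  157.8591]
 [260.2289 167.4631]]
```

The pin is home, standing with the small lean its clearance allows. Now the dial: I go above it while turning the tool by +2.6 rad. That orientation keeps joint 6 in range for the clockwise turn.

```bash
python3 -m pendant '{"dp":[[20,10,5],[50,25,5],[85,40,5],[120,50,5],[155,50,5]],"delta_rot":[[0,0,0.12],[0,0,0.24],[0,0,0.36],[0,0,0.48],[0,0,0.6]],"claw":[0.75,0.75,0.75,0.75,0.75]}'
python3 -m pendant '{"dp":[[20,0,0],[20,0,0],[20,0,0],[20,0,0],[20,0,0]],"delta_rot":[[0,0,0.12],[0,0,0.24],[0,0,0.36],[0,0,0.48],[0,0,0.6]],"claw":[0.75,0.75,0.75,0.75,0.75]}'
python3 -m pendant '{"dp":[[0,0,0],[0,0,0],[0,0,0],[0,0,0],[0,0,0]],"delta_rot":[[0,0,0.12],[0,0,0.24],[0,0,0.36],[0,0,0.48],[0,0,0.6]],"claw":[0.75,0.75,0.75,0.75,0.75]}'
python3 -m pendant '{"dp":[[0,0,0],[0,0,0],[0,0,0],[0,0,0],[0,0,0]],"delta_rot":[[0,0,0.12],[0,0,0.24],[0,0,0.36],[0,0,0.48],[0,0,0.6]],"claw":[0.75,0.75,0.75,0.75,0.75]}'
python3 -m pendant '{"dp":[[0,0,0],[0,0,0],[0,0,0],[0,0,0],[0,0,0]],"delta_rot":[[0,0,0.12],[0,0,0.2],[0,0,0.2],[0,0,0.2],[0,0,0.2]],"claw":[0.75,0.75,0.75,0.75,0.75]}'
python3 - <<'E'
from h import *
im,p=snap("wrist","d1"); print(sense()["position"],sense()["ee_rot"])
for c in ("green","red"):
    for k in blobs(mask(im,c),15): print(c,cen(k),cv2.contourArea(k),plane(p,cen(k),.035)[0])
u=proj(p,[.6695,-.0902,.06])[0]; print("dial px",u)
w=mask(im,"white")
for k in blobs(w,10):
    if np.linalg.norm(cen(k)-u)<110: print("white",cen(k).round(1),cv2.contourArea(k),rect(p,k,.071),rect(p,k,.035))
dk=cv2.inRange(hsv(im),np.array((0,0,0)),np.array((180,255,70)))
for k in blobs(dk,100):
    if np.linalg.norm(cen(k)-u)<80: print("dark",cen(k).round(1),cv2.contourArea(k),rect(p,k,.071),rect(p,k,.043))
E
```

```text
clock: 55.43
position: [0.6453, -0.0839, 0.2509]
ee_rot: [-3.139, 0.001, 0.504]
ft_force: [0.6, -0.5, 0.2]
finger_gap: 0.752
gripper_force: 0.0
clock: 55.85
position: [0.6642, -0.0862, 0.2501]
ee_rot: [-3.139, 0.001, 1.102]
ft_force: [-0.0, -0.1, 0.3]
finger_gap: 0.754
gripper_force: 0.0
clock: 56.27
position: [0.664, -0.0863, 0.2504]
ee_rot: [-3.139, -0.001, 1.702]
ft_force: [-0.2, 0.0, -0.3]
finger_gap: 0.749
gripper_force: 0.0
clock: 56.68
position: [0.664, -0.0863, 0.2504]
ee_rot: [-3.14, -0.002, 2.302]
ft_force: [-0.2, 0.4, -0.6]
finger_gap: 0.749
gripper_force: 0.0
clock: 57.1
position: [0.6642, -0.0863, 0.2512]
ee_rot: [-3.141, -0.001, 2.494]
ft_force: [-0.3, -0.5, 0.7]
finger_gap: 0.75
gripper_force: 0.0
[ 0.6643 -0.0863  0.2514] [-3.1412 -0.0008  2.4941]
green [348.5797 155.4928] 69.0 [ 0.6795 -0.0517  0.035 ]
green [136.3634  66.5149] 1048.0 [ 0.4582 -0.1806  0.035 ]
red [304.1155 137.6383] 76.5 [ 0.6309 -0.081   0.035 ]
red [ 36.9301 150.7733] 2693.5 [ 0.4514 -0.3435  0.035 ]
dial px [317.8262 172.8143]
white [306.1 179.3] 139834.5 (array([ 0.7036, -0.173 ]), array([803.5344, 493.1006]), 52.82695388793945) (array([ 0.7141, -0.1867]), array([885.7476, 543.5518]), 52.82697296142578)
dark [317.7 169.5] 1517.0 (array([ 0.6646, -0.0862]), array([50.2623, 48.5643]), 8.97801399230957) (array([ 0.6697, -0.0899]), array([54.2621, 52.4289]), 8.978018760681152)
```

Run:
```python
from h import *
p=camera_params("wrist"); im=cv2.imread("pics/d1.png")[:,:,::-1].copy(); g=cv2.cvtColor(im,cv2.COLOR_RGB2GRAY)
c=np.array([.6698,-.0906]); u=proj(p,[*c,.071])[0]; print("axis top px",u)
hull=np.zeros(g.shape,np.uint8); cv2.circle(hull,tuple(int(a) for a in proj(p,[*c,.06])[0]),18,255,-1)
m=cv2.bitwise_and(hull,cv2.inRange(g,110,255))
for k in blobs(m,4): 
    w=plane(p,k.reshape(-1,2),.071)[:,:2]; cc,sz,a=rect(p,k,.071); d=cc-c; print(cen(k),cv2.contourArea(k),cc,sz,"long axis",a,"dir from axis",np.degrees(np.arctan2(d[1],d[0])))
u=u.astype(int)
for r in range(u[1]-26,u[1]+28,3): print(r," ".join(f"{v:3d}" for v in g[r,u[0]-28:u[0]+30:2]))
```

```text
axis top px [317.6781 175.392 ]
[316.6337 163.4139] 45.5 [ 0.6582 -0.0833] [17.822   4.2459] long axis -31.394752502441406 dir from axis 148.02292492891453
149 185 139 138 137 138 138 137 136 131  68  38  17  37  75  74  13   7  20  22  56 107 135 138 136 151 139 138 139 139
152 193 147 142 136 136 136 130  64  18  21  21   5  57 102 102  25  11  18  19  18  18  32 108 137 149 136 137 137 123
155 196 196 195 178 192 163  28  19  19  20  15  21  63 131 122  32  16  19  20  22  13  23  21  66 134 138 120  70  66
158 196 196 196 196 186  67  40  23  20  17  19  17  53 127 127  45  16  22  17  21  20  20  18  20  64 136 136  79  66
161 196 196 196 191  88  55  56  52  20  20  19  18  39 126 129  57  18  17  19  20  16  20  16  21  23 114 137 130  98
164 196 196 196 185  57  54  53  56  51  25  19  18  29 125 129  79  18  16  19  18  20  16  16  20  22  50 135 138 139
167 196 196 196 149  53  54  53  54  54  51  24  17  21 115 129 101  19  17  18  17  19  19  19  16  22  36 162 179 181
170 196 196 196 136  54  55  55  54  54  52  53  22  19  89 128 119  20  15  15  23  48  45  45  42  36 
[... 515 characters left out ...]
 196 196 169  68  50  55  55  58  33  46  41  50  53  50  28  57  56  58  98 183 196 196 196 196 196
188 196 196 196 196 196 196 196 192 163  79  58  56  33  49  53  53  52  49  24  56  91 175 196 196 196 196 196 196 196
191 196 196 197 197 196 196 196 196 196 194 191 168 105  53  54  53  52  48  80 191 196 196 196 196 196 196 196 196 196
194 196 196 196 196 196 196 196 196 196 196 196 196 183  48  53  52  50  49  69 192 196 196 196 196 196 196 196 196 196
197 196 196 196 195 196 196 196 197 196 196 196 197 191 102  90 108 113 139 166 195 196 196 196 196 197 196 196 196 196
200 187 196 196 196 196 196 196 196 196 195 196 195 196 196 196 196 196 197 196 196 196 196 196 196 196 194 180 170 152
```

The pointer line lies at 148.4° in the world, and the dial yaw is −13.9°. The knob is therefore at about 0.31 rad and must turn about −1.26 rad about z. I descend onto the knob bar.

```bash
python3 -m pendant '{"dp":[[4.7,-5.7,-40],[4.7,-5.7,-80],[4.7,-5.7,-120],[4.7,-5.7,-150],[4.7,-5.7,-170]],"delta_rot":[[0,0,0.098],[0,0,0.098],[0,0,0.098],[0,0,0.098],[0,0,0.098]],"claw":[0.75,0.75,0.75,0.75,0.75]}'
python3 -m pendant '{"dp":[[0,0,-15],[0,0,-30],[0,0,-44],[0,0,-54],[0,0,-57]],"delta_rot":[[0,0,0],[0,0,0],[0,0,0],[0,0,0],[0,0,0]],"claw":[0.75,0.75,0.75,0.75,0.75]}'
python3 -m pendant '{"dp":[[0,0,0],[0,0,0],[0,0,0],[0,0,0],[0,0,0]],"delta_rot":[[0,0,0],[0,0,0],[0,0,0],[0,0,0],[0,0,0]],"claw":[0.6,0.5,0.4,0.3,0.2]}'
python3 -m pendant '{"dp":[[0,0,0],[0,0,0],[0,0,0],[0,0,0],[0,0,0]],"delta_rot":[[0,0,0],[0,0,0],[0,0,0],[0,0,0],[0,0,0]],"claw":[0.1,0,0,0,0]}'
```

```text
clock: 57.57
position: [0.6665, -0.0916, 0.0778]
ee_rot: [-3.14, -0.005, 2.592]
ft_force: [0.4, 0.1, 0.5]
finger_gap: 0.752
gripper_force: 0.0
clock: 57.98
position: [0.6677, -0.0918, 0.0228]
ee_rot: [-3.14, -0.003, 2.593]
ft_force: [-0.2, 0.6, -0.5]
finger_gap: 0.746
gripper_force: 0.0
clock: 58.4
position: [0.6705, -0.0914, 0.0262]
ee_rot: [3.139, 0.002, 2.593]
ft_force: [2.3, 4.8, -2.2]
finger_gap: 0.203
gripper_force: 1.9
clock: 58.82
position: [0.6713, -0.09, 0.0265]
ee_rot: [3.137, 0.003, 2.593]
ft_force: [2.1, 5.4, 2.4]
finger_gap: 0.144
gripper_force: 61.6
```

```bash
python3 -m pendant '{"dp":[[1,1.5,0],[1,1.5,0],[1,1.5,0],[1,1.5,0],[1,1.5,0]],"delta_rot":[[0,0,0],[0,0,-0.08],[0,0,-0.16],[0,0,-0.24],[0,0,-0.32]],"claw":[0,0,0,0,0]}'
python3 -m pendant '{"dp":[[0,0,0],[0,0,0],[0,0,0],[0,0,0],[0,0,0]],"delta_rot":[[0,0,-0.09],[0,0,-0.18],[0,0,-0.27],[0,0,-0.36],[0,0,-0.45]],"claw":[0,0,0,0,0]}'
python3 -m pendant '{"dp":[[0,0,0],[0,0,0],[0,0,0],[0,0,0],[0,0,0]],"delta_rot":[[0,0,-0.09],[0,0,-0.18],[0,0,-0.27],[0,0,-0.36],[0,0,-0.42]],"claw":[0,0,0,0,0]}'
python3 -m pendant '{"dp":[[0,0,0],[0,0,0],[0,0,0],[0,0,0],[0,0,0]],"delta_rot":[[0,0,-0.04],[0,0,-0.07],[0,0,-0.07],[0,0,-0.07],[0,0,-0.07]],"claw":[0,0,0,0,0]}'
```

```text
clock: 59.23
position: [0.671, -0.0903, 0.0264]
ee_rot: [3.14, 0.001, 2.27]
ft_force: [0.6, 2.0, 5.4]
finger_gap: 0.147
gripper_force: 61.9
clock: 59.65
position: [0.6706, -0.0905, 0.0265]
ee_rot: [3.14, 0.001, 1.82]
ft_force: [-1.9, 2.1, 6.2]
finger_gap: 0.143
gripper_force: 62.0
clock: 60.07
position: [0.6701, -0.0904, 0.0264]
ee_rot: [3.141, 0.0, 1.4]
ft_force: [-1.8, 0.7, 5.9]
finger_gap: 0.145
gripper_force: 62.1
clock: 60.48
position: [0.67, -0.0904, 0.0264]
ee_rot: [3.141, -0.0, 1.334]
ft_force: [-1.8, 1.8, 6.9]
finger_gap: 0.145
gripper_force: 62.1
```

Yaw is 1.334, against a target of 1.33. I release, rise and verify the pointer.

```bash
python3 -m pendant '{"dp":[[0,0,0],[0,0,0],[0,0,0],[0,0,0],[0,0,0]],"delta_rot":[[0,0,0],[0,0,0],[0,0,0],[0,0,0],[0,0,0]],"claw":[0.3,0.5,0.75,0.75,0.75]}'
python3 -m pendant '{"dp":[[0,0,20],[0,0,60],[0,0,100],[0,0,140],[0,0,180]],"delta_rot":[[0,0,0],[0,0,0],[0,0,0],[0,0,0],[0,0,0]],"claw":[0.75,0.75,0.75,0.75,0.75]}'
python3 -m pendant '{"dp":[[-5,5,45],[-5,5,45],[-5,5,45],[-5,5,45],[-5,5,45]],"delta_rot":[[0,0,0],[0,0,0],[0,0,0],[0,0,0],[0,0,0]],"claw":[0.75,0.75,0.75,0.75,0.75]}'
python3 -m pendant '{"dp":[[0,0,0],[0,0,0],[0,0,0],[0,0,0],[0,0,0]],"delta_rot":[[0,0,0],[0,0,0],[0,0,0],[0,0,0],[0,0,0]],"claw":[0.75,0.75,0.75,0.75,0.75]}'
python3 - <<'E'
from h import *
im,p=snap("wrist","d2"); g=cv2.cvtColor(im,cv2.COLOR_RGB2GRAY); print(sense()["position"])
M={}
for c in ("green","red"):
    for k in blobs(mask(im,c),15):
        w=plane(p,cen(k),.035)[0]
        if np.linalg.norm(w[:2]-[.67,-.09])<.06: M[c]=w[:2]; print(c,w)
d=M["green"]-M["red"]; th=np.arctan2(d[1],d[0])-np.pi/4; r=np.linalg.norm(d)/2**.5; c=M["red"]+r*np.array([np.cos(th),np.sin(th)]); print("dial",c,np.degrees(th),r)
h=np.zeros(g.shape,np.uint8); cv2.circle(h,tuple(int(a) for a in proj(p,[*c,.06])[0]),18,255,-1)
for k in blobs(cv2.bitwise_and(h,cv2.inRange(g,100,255)),4):
    cc,sz,a=rect(p,k,.071); e=cc-c; print(cv2.contourArea(k),cc,sz,"axis",a,"dir",np.degrees(np.arctan2(e[1],e[0])),"want",90+np.degrees(th))
it,pt=snap("top"); sc,ps=snap("scene")
for k in blobs(mask(it,"green"),3): print("top green",cen(k))
for k in blobs(mask(sc,"green"),5): print("scene green",cen(k),cv2.boundingRect(k))
E
```

```text
clock: 60.9
position: [0.6701, -0.0907, 0.0247]
ee_rot: [-3.141, 0.0, 1.334]
ft_force: [0.1, -0.1, -0.4]
finger_gap: 0.752
gripper_force: 0.0
clock: 61.32
position: [0.6697, -0.0906, 0.2064]
ee_rot: [-3.141, 0.0, 1.334]
ft_force: [1.4, 0.0, 0.6]
finger_gap: 0.754
gripper_force: 0.0
clock: 61.73
position: [0.6639, -0.0854, 0.2478]
ee_rot: [-3.138, 0.0, 1.334]
ft_force: [1.2, -0.2, -1.5]
finger_gap: 0.754
gripper_force: 0.0
clock: 62.15
position: [0.665, -0.0856, 0.2493]
ee_rot: [-3.141, 0.0, 1.334]
ft_force: [0.5, -0.3, -0.8]
finger_gap: 0.75
gripper_force: 0.0
[ 0.6651 -0.0856  0.2495]
green [ 0.6794 -0.0517  0.035 ]
red [ 0.6306 -0.0811  0.035 ]
dial [ 0.6697 -0.0908] -13.918638278829944 0.040295024854793936
48.0 [ 0.6733 -0.0774] [18.575   3.2631] axis 76.62837219238281 dir 74.83803801721076 want 76.08136172117005
scene green [257.8718 243.5641] (256, 242, 5, 4)
scene green [256.0855 164.1062] (253, 158, 7, 14)
```

The pointer is at 76.6°, against 76.1° wanted. The pin is unchanged in the scene view, and the robot is clear of everything.

```bash
python3 -c "
from bench import *
print(hand_in())"
```

```text
the job is handed in; nothing more can be done
None
```

The job is handed in, with no verdict returned: the red reject is in the bin, all five plates are stacked flush to about 1 mm by the camera, the pin is bottomed in the fixture and standing with a slight lean, and the dial pointer is within about 0.5° of the green mark.

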